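Free the wedged lamp arm from the parts tray

TASK

The square brass lamp arm is wedged diagonally in the grey steel tray, its corners caught under the inturned side lips. First stand both things that block it, the white lampholder and the aluminium block, aside on the grey felt mat; then turn the arm straight along the tray, lift it out and lay it in the recess of the plywood jig; last, put the lampholder and the block back in the tray, upright, each on the very spot where it stood. Leave the tape roll, screwdriver, glue bottle and mug where they are and do not tip the lampholder or the block over.

Things in the scene. Friction and masses are not known exactly. Their poses are not given: they have to be found in the camera images.
- tray: Grey steel tray, fixed, open on top, 206 (its x) x 142 (y) mm. Origin: centre of underside, z up; floor 6 mm above it. Side walls along x (inner faces y = +-68 mm), 42 mm high, with inturned lips from |y| = 48 mm to the wall, 36 to 42 mm above the origin: clear opening 96 mm wide. End walls (inner faces x = +-100 mm) 20 mm high, no lip.
- lamp_arm: Brass square tube, 150 (its x) x 22 x 22 mm, 0.25 kg. Origin: its centre. Starts on the tray floor in its middle, turned 43 to 49 deg anticlockwise (from above) from tray x, end corners 11 to 16 mm under both lips (8 mm below them). Turn it clockwise to within 20 deg of tray x, then it lifts out; the other way it jams on the walls. The two standing things block that turn.
- lampholder: White ceramic lampholder, round, upright, 65 mm high, 0.12 kg; top 27 mm is a plain cylinder of 40 mm diameter (foot 42, waist 37 mm), dark mouth in the top. Origin: centre of underside, z up. Starts standing on the tray floor beside the arm, 60 to 75 mm from the tray's middle towards one end, the block towards the other; which is where varies.
- block: Plain aluminium set-up block, upright, 34 x 34 mm (its x, y) and 60 mm high, dark dot in the top; about 0.18 kg. Origin: centre of its underside, z up. It starts standing on the tray floor beside the arm, its sides roughly parallel to the arm.
- mat: Grey felt mat, the side area, fixed flat on the bench: 180 (its x) x 200 (its y) mm, 3 mm thick. Origin: centre of its underside, so its top is at z = 3 mm. A roll of tape lies on its +x half; the -x half is free.
- jig: Plywood jig, fixed, 210 (its x) x 90 (y) mm. Origin: centre of underside, z up. Centred in its top a recess of 170 (x) x 46 (y) mm: floor 12 mm above the origin, the darker rim 16 mm. The lamp arm lies in it along jig x, either end first. Fingers beside the arm come over the rim: keep the fingertips 6 mm or more above the arm's underside.
- tape: Bystander: roll of masking tape lying flat on the mat, 60 mm diameter, 20 mm high. Origin: centre of its underside.
- screwdriver: Bystander: screwdriver with red handle, 180 mm long, lying on the bench near the robot. Origin: on its underside; handle towards its -x.
- glue: Bystander: white glue bottle, 48 mm diameter, 120 mm high, standing towards the far side of the bench. Origin: centre of its underside.
- mug: Bystander: blue mug, 72 mm diameter, 85 mm high, standing towards the far side of the bench. Origin: centre of its underside.
Not all that is in view belongs to the job. What is meant by the lamp_arm is not black, green or turquoise, and is the larger of those in its own colour.

How it is judged:
By the outcome, as a careful person would: the job done as asked, in the order asked, and still so for the second after the job is handed in, with the robot touching nothing.
It also fails if it takes over 144 s, if anything falls off the work surface, if the arm or the gripper's body presses on something with over 40 N, if the wrist force passes 120 N, or if a joint passes its speed limit or range.

ROBOT

A 6-joint arm with a two-finger parallel gripper is mounted at the origin on the work surface. World frame = base frame: x ahead of the robot, y to its left, z up, the work surface at z = 0. Lengths are in m, angles in degrees, forces in N, time in s.
With the tool pointing down it reaches from about 0.35 to 0.875 m from the base axis. Payload 4.2 kg.
Tool frame: the origin (TCP) lies on the centre line of the jaws, within the pads' length; the fingertips stand 25 mm ahead of it and the grasp point (between the pads) lies 6 mm ahead of it (finger_overhang is the distance from the TCP to the fingertips, in m); z points along the fingers, y is the line along which they close (so a half turn about z gives the same grasp; the last joint's range is limited). The gripper opens to 87 mm and grips with 3 to 60 N. Pads are 19 mm wide; open, the fingers measure 117 mm over their backs; the gripper's body (75 mm by 190 mm) begins 51 mm behind the grasp point.
Start: joints at [79.618, 22.042, 0.453, 0, -68.411, -14.817], TCP at [0.266, 0.566, 0.215] pointing down, gripper open.
Joint ranges: [-179.83, 179.83], [-69.29, 118.12], [-61.27, 80.66], [-181.25, 117.63], [-171.15, -9.14], [-177.46, 177.46]. Speed limits (degrees/s): [159.86, 159.86, 180, 180, 180, 180].

INTERFACE

Orientations are given as a 3x3 rotation matrix whose columns are the frame's x, y, z axes.
In Python, from station import sense, capture, finish_job, spot_in, tip_of, finger_overhang gives the robot as it stands. The module is installed in compiled form; this text tells all that it offers.
- The arm moves only by the tool servo_tool, never from a script. Its arguments are lists of equal length, an entry for each row: "slide": the shift along the tool's x, y, z in m, a list of three; "spin": the turn about the tool's z in degrees; "grip": the closure, from 0 (fully open) to 1 (shut). A call has exactly 5 rows; each row is the pose to reach, as a shift and turn from the pose commanded when the call began, along the tool's axes at that moment; what a row does not reach only later rows make up. A row lasts 1/12 s, in which the tool goes at most 41.7 mm and 7.16 degrees, less where a joint would pass 70% of its speed; a pose out of reach is approached as far as the arm can. A call with a gripper value outside its range is refused whole. The fingers move at their own pace and stop on an object; the grip force is fixed at half the most. Time passes only in rows, so rows that repeat a pose let the fingers close, or fill a call up. It gives the time, the measured TCP pose, the force, the opening and the grip force at its end, in the units of the state.
- sense(): the state, without advancing time (a new reading comes with each control period).
- capture(name): name is "scene" or "side" or "wrist"; returns a dict with "pixels" (400x640x3 uint8, blue, green, red), "depth" (400x640 float32, m along the optical axis (not along the pixel's ray), 0 where there is no reading), "fx", "fy", "cx", "cy" (pixels), "R" (3x3) and "t" (3): a world point X has camera coordinates R X + t; the wrist camera has in their place "hand_eye" (4x4, takes a point from camera to tool coordinates, whose origin is the TCP and whose axes are the flange's). Camera axes: x right, y down, z forward; pixel columns grow to the right and rows downward; lengths in m; the calibration is good to about 2 mm. A picture is of the moment at which its call begins: read the wrist's pose just before it.
- finish_job(): hands the job in; it is judged then, once.
Trained networks look in the newest picture that a camera, given by its name, has taken for a name from the list of things; names that differ only in an ending like _2 or _b are one class to them, and where a whole thing is asked for, a point or a joint stands for the part that bears it (a point fixed in the world has none). Each returns a list of dicts, best first, with "conf" (0 to 1); they miss things now and then, are a little off and sometimes report something else, mostly with a low value. They report only what shows in the picture. A call takes as long as a camera call. They do not tell look-alikes from the thing itself.
- spot_in(thing, camera): "point" ([x, y, z] in m, in world coordinates, good to about 4 mm: the middle of the surface that is visible of it).
- tip_of(thing, camera): "point" ([x, y, z] in m, in world coordinates, good to about 4 mm: a listed point, or the origin of a listed thing).
The state is a dict: "time_s": time; "joints": joint angles; "joint_velocities": joint speeds; "effort": joint torques, N m; "tcp_pos": TCP position; "ee_rot": TCP orientation; "wrist_force": force on the tool from outside, world axes, zero at the start; "moment": the same for the moment, N m; "gripper_width": opening from 0.0 (shut) to 1.0 (fully open); "gripper_force": force on a finger pad.
Only numpy, scipy, OpenCV 4.12 (cv2) and the standard library are available. Lean on these libraries where they do the work, as an engineer would, in place of code of your own. Each camera call takes 0.05 s, during which the arm holds its last target. There are 200 camera calls.

## Working session

There is one attempt and no reset: what is moved stays moved. The work goes in short steps, Python scripts to look and compute and a tool call to move; the robot and the scene stay as the last step left them, time stands still between calls to the robot, and variables do not carry over. Pictures are saved under pics/ and viewed, at most 14 in all, crops included, and the job is handed in when it is done.

Besides the shell and the picture viewer there is one more tool, called after "Request:" as name(argument=value, ...), one argument or row to a line, values as JSON. servo_tool: Moves the arm, as the interface text tells. Its arguments: {"type":"object","properties":{"slide":{"type":"array"},"spin":{"type":"array"},"grip":{"type":"array"}},"required":["slide","spin","grip"]}

```bash
mkdir -p pics; ls; cat > h.py <<'E'
import numpy as np, cv2
from station import sense, capture, spot_in, tip_of
def world(c,u,v,s=None):
    """pixel arrays -> world points"""
    z=c["depth"][v,u]; P=np.stack([(u-c["cx"])/c["fx"]*z,(v-c["cy"])/c["fy"]*z,z],-1)
    if "R" in c: return (P-c["t"])@c["R"]
    H=c["hand_eye"]; P=P@H[:3,:3].T+H[:3,3]
    return P@np.array(s["ee_rot"]).T+s["tcp_pos"]
def cloud(c,s=None):
    v,u=np.mgrid[0:400,0:640]; W=world(c,u,v,s); W[c["depth"]<=0]=np.nan; return W
E
python3 - <<'E'
from h import *
s=sense(); print({k:np.round(v,3).tolist() for k,v in s.items()})
for n in("scene","side"):
    c=capture(n); cv2.imwrite(f"pics/{n}0.png",c["pixels"]); np.savez(f"{n}0.npz",**c)
    for t in"tray lamp_arm lampholder block mat jig tape screwdriver glue mug".split():
        print(n,t,[(np.round(d["point"],3).tolist(),round(d["conf"],2)) for d in tip_of(t,n)[:3]])
E
```

```text
pics
{'time_s': 0.0, 'joints': [79.619, 22.09, 0.379, -0.029, -68.41, -14.816], 'joint_velocities': [-0.034, -0.0, -0.083, -0.014, 0.003, 0.019], 'effort': [0.001, -39.067, 18.739, 4.219, 0.011, -0.0], 'tcp_pos': [0.266, 0.565, 0.214], 'ee_rot': [[0.905, -0.426, -0.001], [-0.426, -0.905, -0.002], [0.0, 0.002, -1.0]], 'wrist_force': [0.753, 0.439, 0.383], 'moment': [0.039, 0.021, -0.013], 'gripper_force': 0.0, 'gripper_width': 1.002}
scene tray [([0.594, 0.012, -0.003], 0.68), ([0.773, -0.218, 0.003], 0.29)]
scene lamp_arm [([0.204, -0.332, 0.01], 0.8), ([0.295, -0.169, 0.006], 0.71), ([0.595, 0.013, 0.015], 0.66)]
scene lampholder [([0.529, -0.017, 0.007], 0.61)]
scene block [([0.657, 0.029, 0.004], 0.63)]
scene mat [([0.49, 0.279, 0.002], 0.74), ([0.512, -0.292, -0.001], 0.66)]
scene jig [([0.491, 0.28, 0.004], 0.88)]
scene tape [([0.565, -0.302, 0.004], 0.52)]
scene screwdriver [([0.389, 0.014, 0.002], 0.82)]
scene glue [([0.758, 0.2, -0.002], 0.91)]
scene mug [([0.772, -0.22, 0.0], 0.68)]
side tray [([0.596, 0.01, 0.002], 0.75)]
side lamp_arm [([0.298, -0.176, 0.009], 0.9), ([0.205, -0.329, 0.015], 0.89), ([0.262, 0.359, 0.011], 0.76)]
side lampholder [([0.526, -0.014, 0.011], 0.65), ([0.767, -0.221, 0.003], 0.56)]
side block [([0.661, 0.03, 0.006], 0.77)]
side mat [([0.515, -0.294, 0.003], 0.84)]
side jig [([0.493, 0.279, 0.002], 0.97), ([0.53, -0.018, 0.01], 0.33)]
side tape [([0.56, -0.302, 0.006], 0.85)]
side screwdriver [([0.387, 0.017, 0.001], 0.55), ([0.66, 0.029, 0.005], 0.43)]
side glue []
side mug [([0.769, -0.221, 0.0], 0.87), ([0.591, 0.007, 0.018], 0.65), ([0.756, 0.21, 0.002], 0.47)]
```

View pics/scene0.png

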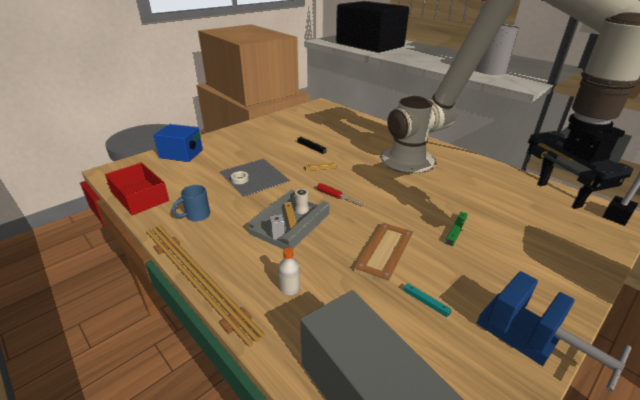

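View pics/side0.png

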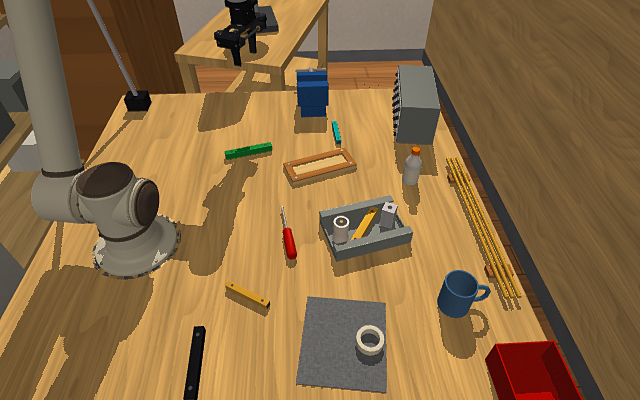

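The scene shows the tray with the brass arm at (290,214), lampholder at (301,203) and block at (277,226). Things that could be taken for the lamp arm, in the side picture:
- Brass in the tray, (365,224).
- Smaller brass strip, (247,296).
- Black, (196,362).
- Green, (248,151).
- Turquoise, (337,131).

By the description it is the one wedged in the tray. I'll move above it and check with a close crop.

Request:
servo_tool(
  slide=[
    [0.034, 0.023, -0.02],
    [0.067, 0.045, -0.03],
    [0.1, 0.068, -0.03],
    [0.12, 0.08, -0.03],
    [0.134, 0.09, -0.03],
  ],
  spin=[0, 0, 0, 0, 0],
  grip=[0, 0, 0, 0, 0],
)

```text
time_s: 1.52
tcp_pos: [0.3501, 0.4248, 0.2459]
ee_rot: [[0.904, -0.427, 0.001], [-0.427, -0.904, 0.001], [0.0, -0.001, -1.0]]
wrist_force: [0.2, 0.1, 0.3]
gripper_width: 0.999
gripper_force: 0.0
```

Request:
servo_tool(
  slide=[
    [0.034, 0.023, -0.01],
    [0.067, 0.045, -0.02],
    [0.1, 0.068, -0.03],
    [0.12, 0.08, -0.03],
    [0.134, 0.09, -0.03],
  ],
  spin=[0, 0, 0, 0, 0],
  grip=[0, 0, 0, 0, 0],
)

```text
time_s: 1.93
tcp_pos: [0.4332, 0.2866, 0.2763]
ee_rot: [[0.904, -0.428, 0.002], [-0.428, -0.904, 0.002], [0.001, -0.002, -1.0]]
wrist_force: [-0.2, 1.3, -0.2]
gripper_width: 1.003
gripper_force: 0.0
```

Request:
servo_tool(
  slide=[
    [0.034, 0.023, -0.01],
    [0.067, 0.045, -0.02],
    [0.1, 0.068, -0.03],
    [0.12, 0.08, -0.03],
    [0.134, 0.09, -0.03],
  ],
  spin=[0, 0, 0, 0, 0],
  grip=[0, 0, 0, 0, 0],
)

```text
time_s: 2.35
tcp_pos: [0.5162, 0.148, 0.3061]
ee_rot: [[0.904, -0.428, 0.002], [-0.428, -0.904, 0.001], [0.001, -0.001, -1.0]]
wrist_force: [1.0, 0.4, -0.4]
gripper_width: 1.002
gripper_force: 0.0
```

Request:
servo_tool(
  slide=[
    [0.03, 0.02, -0.01],
    [0.06, 0.04, -0.02],
    [0.09, 0.06, -0.03],
    [0.1, 0.07, -0.03],
    [0.1, 0.07, -0.03],
  ],
  spin=[0, 0, 0, 0, 0],
  grip=[0, 0, 0, 0, 0],
)

```text
time_s: 2.77
tcp_pos: [0.5767, 0.0414, 0.3353]
ee_rot: [[0.903, -0.43, 0.001], [-0.43, -0.903, -0.0], [0.001, -0.0, -1.0]]
wrist_force: [0.1, -0.5, -0.2]
gripper_width: 1.0
gripper_force: 0.0
```

```bash
cat > look.py <<'E'
from h import *; import sys
s=sense(); c=capture("wrist"); np.savez("w.npz",**c); cv2.imwrite(f"pics/{sys.argv[1]}.png",c["pixels"])
print("tcp",np.round(s["tcp_pos"],4),"t",s["time_s"]); print(np.round(s["ee_rot"],3).tolist())
W=cloud(c,s); np.save("W.npy",W); print("hand_eye",np.round(c["hand_eye"],3).tolist(), c["fx"])
for t in sys.argv[2:]: print(t,[(np.round(d["point"],3).tolist(),round(d["conf"],2)) for d in tip_of(t,"wrist")[:3]])
E
python3 look.py w0 tray lamp_arm lampholder block
```

```text
tcp [0.5767 0.0414 0.3353] t 2.7667
[[0.903, -0.43, 0.001], [-0.43, -0.903, -0.0], [0.001, -0.0, -1.0]]
hand_eye [[0.001, -0.966, -0.26, 0.071], [1.0, 0.001, 0.0, 0.001], [-0.0, -0.26, 0.966, -0.169], [0.0, 0.0, 0.0, 1.0]] 357.2742908061087
tray [([0.594, 0.01, -0.002], 0.97)]
lamp_arm [([0.59, 0.006, 0.021], 0.63)]
lampholder [([0.526, -0.02, 0.005], 0.81)]
block [([0.66, 0.035, 0.005], 0.97)]
```

View pics/w0.png

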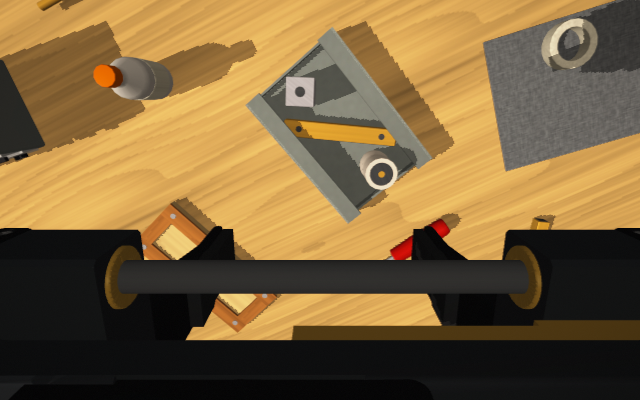

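The wrist picture shows the tray with the block at (300,91), the brass arm from (290,129) to (392,135) and the lampholder at (380,173). The jig is at (210,265) and the mat top right. The arm is confirmed. Now measuring from depth.

```bash
cat > meas.py <<'E'
from h import *
def rect(P):
    (c,(w,h),a)=cv2.minAreaRect((P*1000).astype(np.float32))
    if w<h: w,h,a=h,w,a+90
    return np.round(c,1),round(w,1),round(h,1),round((a+90)%180-90,1)
def main(W,near=(0.594,0.01),r=0.15):
    D=np.hypot(W[...,0]-near[0],W[...,1]-near[1])
    def layer(a,b,rr=r):
        m=((W[...,2]>a)&(W[...,2]<b)&(D<rr)).astype(np.uint8)
        n,l,st,ce=cv2.connectedComponentsWithStats(m)
        for i in range(1,n):
            if st[i,4]>60:
                q=W[l==i]; print((a,b),"px",np.round(ce[i]),st[i,4],"z",round(np.nanmedian(q[:,2]),4),"c",np.round(np.median(q[:,:2],0),4),rect(q[:,:2]))
    for a,b in((.062,.068),(.067,.076),(.038,.046),(.0245,.032)): layer(a,b)
if __name__=="__main__":
    W=np.load("W.npy"); main(W)
    c=np.load("w.npz"); P=c["pixels"]
    hsv=cv2.cvtColor(P,cv2.COLOR_BGR2HSV)
    m=cv2.inRange(hsv,(15,150,120),(30,255,255)); m[220:]=0; m[:,:250]=0;m[:100]=0; m[:,440:]=0
    q=W[m>0]; q=q[q[:,2]>.02]; print("brass",rect(q[:,:2]),np.median(q[:,2]))
E
python3 meas.py
python3 - <<'E'
from meas import *
c=dict(np.load("side0.npz")); W=cloud(c); 
print("side"); main(W)
m=(W[...,2]>.012)&(W[...,2]<.022)&(np.hypot(W[...,0]-.49,W[...,1]-.28)<.14); print("jig",m.sum(),rect(W[m][:,:2]),np.median(W[m][:,2]))
g=c["pixels"].astype(int); gm=(np.ptp(g,axis=2)<14)&(W[...,2]<.012)&(np.hypot(W[...,0]-.512,W[...,1]+.292)<.16)
k=cv2.morphologyEx(gm.astype(np.uint8),cv2.MORPH_OPEN,np.ones((5,5)))>0; print("mat",k.sum(),rect(W[k][:,:2]))
E
```

```text
(0.062, 0.068) px [300.  91.] 845 z 0.0654 c [0.6581 0.0315] (array([658.2,  31.7]), 33.9, 33.6, -29.0)
(0.067, 0.076) px [381. 173.] 797 z 0.0708 c [ 0.5273 -0.0159] (array([526.8, -16. ]), 39.4, 39.1, 57.0)
(0.038, 0.046) px [374.  97.] 3158 z 0.0414 c [ 0.6139 -0.0479] (array([607. , -49.6]), 206.0, 23.2, 14.5)
(0.038, 0.046) px [302. 157.] 2783 z 0.0414 c [0.5838 0.0669] (array([577.2,  65.6]), 206.4, 23.5, 14.5)
(0.0245, 0.032) px [340. 132.] 1724 z 0.0273 c [0.5899 0.008 ] (array([589.8,   8.4]), 149.7, 22.1, 59.2)
brass (array([590.1,   8.1]), 145.7, 55.0, 41.4) 0.02730695308946482
side
(0.062, 0.068) px [389. 208.] 128 z 0.0658 c [0.6559 0.0299] (array([657. ,  30.9]), 35.5, 34.9, 60.9)
(0.067, 0.076) px [341. 222.] 164 z 0.0716 c [ 0.5248 -0.0183] (array([524.6, -16.5]), 40.6, 37.6, 84.5)
(0.038, 0.046) px [355. 206.] 534 z 0.0423 c [0.571  0.0632] (array([576.1,  64.2]), 205.3, 27.8, 14.9)
(0.038, 0.046) px [373. 239.] 670 z 0.0421 c [ 0.602  -0.0521] (array([606.1, -50.4]), 206.5, 26.9, 14.3)
(0.0245, 0.032) px [365. 223.] 299 z 0.0281 c [0.5923 0.0122] (array([592.5,  14.1]), 135.2, 22.1, 59.4)
(0.0245, 0.032) px [353. 250.] 62 z 0.028 c [ 0.5508 -0.0757] (array([553.8, -75.3]), 92.4, 4.4, 13.7)
jig 1168 (array([479.6, 304.3]), 216.7, 152.4, 19.5) 0.015591507295069949
mat 6761 (array([ 507.9, -295.9]), 199.2, 178.3, 81.5)
```

```bash
cat > go.py <<'E'
# args: x y z xheading (mm, deg), several; prints slide/spin from the present pose, chained
from h import *; import sys
s=sense(); p=np.array(s["tcp_pos"])*1000; R=np.array(s["ee_rot"]); h=np.degrees(np.arctan2(R[1,0],R[0,0]))
print("now",np.round(p,1),"heading",round(h,2),"t",round(s["time_s"],1),"w",round(s["gripper_width"],3),"tilt",np.round(R[:2,2],3))
for a in sys.argv[1:]:
    x,y,z,g=map(float,a.split(",")); d=np.array([x,y,z])-p; c,q=np.cos(np.radians(h)),np.sin(np.radians(h))
    print(a,"slide",np.round([c*d[0]+q*d[1],q*d[0]-c*d[1],-d[2]],1),"spin",round(h-g,2)); p=np.array([x,y,z]);h=g
E
python3 go.py 526.8,-16,150,-29 526.8,-16,69,-29
```

```text
now [575.  45. 335.] heading -25.12 t 3.0 w 0.996 tilt [-0.  0.]
526.8,-16,150,-29 slide [-17.8  75.7 185. ] spin 3.88
526.8,-16,69,-29 slide [ 0. -0. 81.] spin 0.0
```

Request:
servo_tool(
  slide=[
    [-0.005, 0.018, 0.03],
    [-0.01, 0.037, 0.06],
    [-0.015, 0.055, 0.095],
    [-0.02, 0.0733, 0.13],
    [-0.0204, 0.0733, 0.165],
  ],
  spin=[3.6, 3.6, 3.6, 3.6, 3.6],
  grip=[0.3, 0.3, 0.3, 0.3, 0.3],
)

```text
time_s: 3.43
tcp_pos: [0.5232, -0.0142, 0.1695]
ee_rot: [[0.876, -0.482, 0.0], [-0.482, -0.876, 0.0], [-0.0, -0.0, -1.0]]
wrist_force: [0.6, 0.4, -0.0]
gripper_width: 0.737
gripper_force: 0.0
```

```bash
python3 go.py 526.8,-16,69,-29
```

```text
now [523.2 -14.2 169.5] heading -28.79 t 3.4 w 0.737 tilt [0. 0.]
526.8,-16,69,-29 slide [  4.   -0.2 100.5] spin 0.21
```

```bash
python3 look.py w1; python3 meas.py; python3 go.py
```

```text
tcp [ 0.5232 -0.0142  0.1695] t 3.4333
[[0.876, -0.482, 0.0], [-0.482, -0.876, 0.0], [-0.0, -0.0, -1.0]]
hand_eye [[0.001, -0.966, -0.26, 0.071], [1.0, 0.001, 0.0, 0.001], [-0.0, -0.26, 0.966, -0.169], [0.0, 0.0, 0.0, 1.0]] 357.2742908061087
(0.062, 0.068) px [176.  60.] 2388 z 0.0653 c [0.6578 0.0309] (array([658. ,  31.7]), 34.8, 34.0, 62.8)
(0.067, 0.076) px [321. 186.] 2014 z 0.0707 c [ 0.5273 -0.0165] (array([526.8, -16.2]), 39.2, 39.1, -56.7)
(0.038, 0.046) px [318.  81.] 6547 z 0.0413 c [ 0.5982 -0.0522] (array([595.8, -52.6]), 183.2, 23.1, 14.4)
(0.038, 0.046) px [208.  62.] 140 z 0.042 c [0.6512 0.0163] (array([650.2,  16.8]), 33.0, 1.2, -27.4)
(0.038, 0.046) px [200. 164.] 6780 z 0.0413 c [0.5876 0.0674] (array([577.5,  65.5]), 206.9, 24.2, 14.6)
(0.0245, 0.032) px [214.  65.] 116 z 0.0281 c [0.65   0.0168] (array([650. ,  16.9]), 33.3, 1.8, -29.4)
(0.0245, 0.032) px [260. 125.] 4137 z 0.0273 c [0.5903 0.0088] (array([590.1,   9. ]), 150.1, 22.1, 59.2)
brass (array([571. , -16.1]), 83.5, 51.3, 30.1) 0.02729614664276457
now [519.1 -13.9 161.9] heading -28.89 t 3.5 w 0.719 tilt [-0.014 -0.   ]
```

Request:
servo_tool(
  slide=[
    [0, 0, 0.02],
    [0, 0, 0.02],
    [0, 0, 0.02],
    [0, 0, 0.02],
    [0, 0, 0.02],
  ],
  spin=[0, 0, 0, 0, 0],
  grip=[0.3, 0.3, 0.3, 0.3, 0.3],
)

```text
time_s: 3.9
tcp_pos: [0.5272, -0.0128, 0.152]
ee_rot: [[0.877, -0.481, 0.003], [-0.481, -0.877, 0.001], [0.003, -0.002, -1.0]]
wrist_force: [0.2, -1.2, 0.0]
gripper_width: 0.698
gripper_force: 0.0
```

```bash
python3 go.py 526.8,-16.1,69,-29
```

```text
now [527.2 -12.8 152. ] heading -28.74 t 3.9 w 0.698 tilt [0.003 0.001]
526.8,-16.1,69,-29 slide [ 1.2  3.1 83. ] spin 0.26
```

Request:
servo_tool(
  slide=[
    [0.001, 0.003, 0.02],
    [0.001, 0.003, 0.04],
    [0.001, 0.003, 0.055],
    [0.001, 0.003, 0.06],
    [0.001, 0.003, 0.06],
  ],
  spin=[0.2, 0.2, 0.2, 0.2, 0.2],
  grip=[0.3, 0.3, 0.3, 0.3, 0.3],
)

```text
time_s: 4.32
tcp_pos: [0.5252, -0.0166, 0.0899]
ee_rot: [[0.875, -0.485, -0.001], [-0.485, -0.875, -0.0], [-0.001, 0.001, -1.0]]
wrist_force: [0.1, 0.4, -0.1]
gripper_width: 0.702
gripper_force: 0.0
```

Request:
servo_tool(
  slide=[
    [0, 0, 0.01],
    [0, 0, 0.018],
    [0, 0, 0.021],
    [0, 0, 0.021],
    [0, 0, 0.021],
  ],
  spin=[0, 0, 0, 0, 0],
  grip=[0.3, 0.3, 0.3, 0.3, 0.3],
)

```text
time_s: 4.73
tcp_pos: [0.5254, -0.0166, 0.0692]
ee_rot: [[0.875, -0.485, 0.0], [-0.485, -0.875, -0.0], [0.0, 0.0, -1.0]]
wrist_force: [0.1, -0.4, 0.0]
gripper_width: 0.7
gripper_force: 0.0
```

```bash
python3 go.py 526.8,-16.1,69,-29
```

```text
now [525.4 -16.6  69.2] heading -28.99 t 4.7 w 0.7 tilt [ 0. -0.]
526.8,-16.1,69,-29 slide [ 0.9 -1.1  0.2] spin 0.01
```

Request:
servo_tool(
  slide=[
    [0.001, -0.001, 0],
    [0.001, -0.001, 0],
    [0.001, -0.001, 0],
    [0.001, -0.001, 0],
    [0.001, -0.001, 0],
  ],
  spin=[0, 0, 0, 0, 0],
  grip=[0.3, 0.3, 0.5, 0.7, 0.7],
)

```text
time_s: 5.15
tcp_pos: [0.5267, -0.0162, 0.0693]
ee_rot: [[0.875, -0.485, 0.0], [-0.485, -0.875, 0.0], [0.0, -0.0, -1.0]]
wrist_force: [0.3, -0.6, -0.3]
gripper_width: 0.556
gripper_force: 0.0
```

Request:
servo_tool(
  slide=[
    [0, 0, 0],
    [0, 0, 0],
    [0, 0, 0],
    [0, 0, 0],
    [0, 0, 0],
  ],
  spin=[0, 0, 0, 0, 0],
  grip=[0.8, 0.8, 0.8, 0.8, 0.8],
)

```text
time_s: 5.57
tcp_pos: [0.5267, -0.0162, 0.0691]
ee_rot: [[0.875, -0.485, -0.0], [-0.485, -0.875, -0.0], [-0.0, 0.0, -1.0]]
wrist_force: [-0.1, -0.0, 0.1]
gripper_width: 0.226
gripper_force: 0.0
```

```bash
python3 go.py 526.8,-16.1,150,-29 474,-243,150,-29 474,-243,67,-29
```

```text
now [526.7 -16.2  69.1] heading -29.0 t 5.6 w 0.226 tilt [-0. -0.]
526.8,-16.1,150,-29 slide [  0.   -0.2 -80.9] spin -0.0
474,-243,150,-29 slide [ 63.8 224.   -0. ] spin 0.0
474,-243,67,-29 slide [ 0. -0. 83.] spin 0.0
```

```bash
python3 look.py w2 lampholder block; python3 -c "
import station;print(station.finger_overhang)
from h import *
c=capture('side');cv2.imwrite('pics/s2.png',cv2.resize(c['pixels'][130:290,260:460],(800,640)[:2]) [:600]);c2=capture('scene');cv2.imwrite('pics/c2.png',cv2.resize(c2['pixels'][140:260,220:360],(700,600)))
print(tip_of('lampholder','side'),sense()['gripper_width'])"
```

```text
tcp [ 0.5267 -0.0162  0.0691] t 5.5667
[[0.875, -0.485, -0.0], [-0.485, -0.875, -0.0], [-0.0, 0.0, -1.0]]
hand_eye [[0.001, -0.966, -0.26, 0.071], [1.0, 0.001, 0.0, 0.001], [-0.0, -0.26, 0.966, -0.169], [0.0, 0.0, 0.0, 1.0]] 357.2742908061087
lampholder [([0.527, -0.019, 0.006], 0.79)]
block [([0.659, 0.034, 0.002], 0.76)]
0.025
[{'point': [0.5282, -0.0171, 0.0061], 'conf': 0.58}] 0.20213092852100392
```

View pics/s2.png

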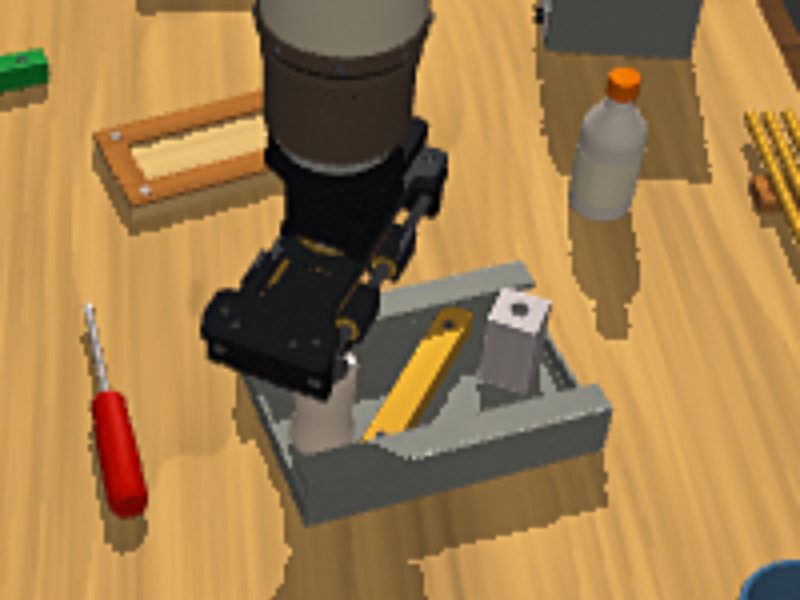

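View pics/w2.png

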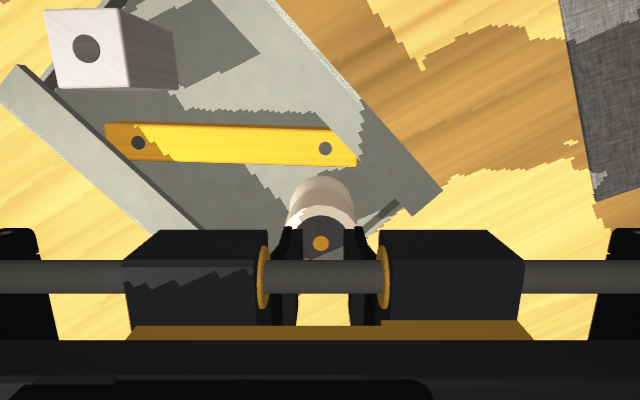

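```bash
python3 - <<'E'
from h import *
W=np.load("W.npy"); R=np.array(sense()["ee_rot"]); T=((W-np.array(sense()["tcp_pos"]))@R)*1000
for v in (190,215,225,232,240,250):
    print(v,[(u,T[v,u].round(0).astype(int).tolist() if T[v,u,0]==T[v,u,0] else None) for u in range(270,380,9)])
E
```

```text
190 [(270, [10, -34, 64]), (279, [10, -28, 64]), (288, [10, -22, 64]), (297, [14, -15, 51]), (306, [16, -9, 42]), (315, [18, -3, 34]), (324, [18, 2, 34]), (333, [16, 7, 41]), (342, [14, 13, 49]), (351, [10, 20, 64]), (360, [10, 26, 64]), (369, [11, 32, 64]), (378, [11, 38, 63])]
215 [(270, [-7, -35, 64]), (279, [-7, -29, 64]), (288, [8, -18, 17]), (297, [15, -12, -2]), (306, [14, -7, -1]), (315, [14, -3, -1]), (324, [15, 2, -1]), (333, [14, 6, -1]), (342, [14, 11, 0]), (351, [12, 16, 7]), (360, [-7, 27, 64]), (369, [-8, 33, 65]), (378, [-5, 38, 59])]
225 [(270, [-15, -35, 64]), (279, [-15, -29, 65]), (288, [9, -16, -1]), (297, [9, -12, -1]), (306, [10, -7, -2]), (315, [9, -3, -1]), (324, [10, 2, -2]), (333, [10, 6, -2]), (342, [10, 11, -3]), (351, [9, 15, -1]), (360, [-14, 27, 63]), (369, [-12, 32, 56]), (378, [-10, 37, 51])]
232 [(270, [-20, -35, 64]), (279, [-19, -29, 62]), (288, [11, -15, -15]), (297, [10, -11, -11]), (306, [6, -7, -2]), (315, [6, -3, -2]), (324, [6, 2, -1]), (333, [6, 6, -1]), (342, [6, 11, -1]), (351, [10, 14, -12]), (360, [11, 18, -15]), (369, [-14, 31, 49]), (378, [-22, 41, 70])]
240 [(270, [-26, -36, 64]), (279, [-25, -29, 63]), (288, [11, -14, -24]), (297, [9, -10, -21]), (306, [1, -7, -1]), (315, [2, -3, -3]), (324, [2, 2, -3]), (333, [2, 6, -2]), (342, [2, 11, -2]), (351, [9, 14, -21]), (360, [11, 17, -24]), (369, [-28, 34, 70]), (378, [34, 16, -80])]
250 [(270, [-33, -36, 64]), (279, [11, -17, -35]), (288, [10, -13, -32]), (297, [9, -10, -31]), (306, [-4, -7, -3]), (315, [-4, -3, -2]), (324, [-4, 2, -1]), (333, [-4, 6, -2]), (342, [-4, 11, -2]), (351, [9, 13, -31]), (360, [10, 16, -33]), (369, [11, 20, -36]), (378, [34, 15, -87])]
```

View pics/c2.png

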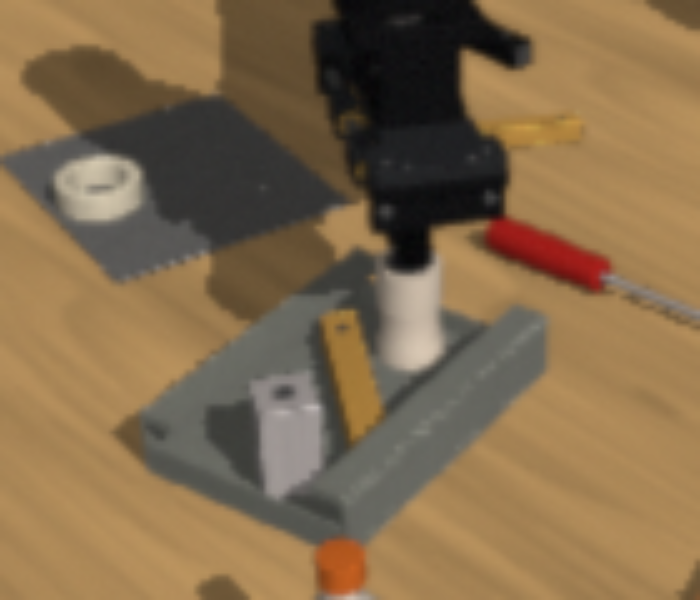

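The pictures show the lampholder still standing under the gripper, with its mouth at (320,240), but the jaws closed to 0.2 without holding anything. I'll check the real fingertip height with the fixed cameras.

```bash
python3 - <<'E'
from h import *
for n in("scene","side"):
    c=capture(n); W=cloud(c); P=c["pixels"].max(2)
    m=(np.hypot(W[...,0]-.527,W[...,1]+.016)<.05)&(W[...,2]>.03)
    d=m&(P<75)&(W[...,2]<.14)
    for a in range(30,140,10):
        k=d&(W[...,2]*1000>=a)&(W[...,2]*1000<a+10); l=m&(P>110)&(W[...,2]*1000>=a)&(W[...,2]*1000<a+10)
        print(n,a,"dark",k.sum(),np.median(W[k],0).round(3) if k.any() else"","light",l.sum(),np.median(W[l],0).round(3) if l.any() else"")
print({k:np.round(v,3).tolist() for k,v in sense().items()})
E
```

```text
scene 30 dark 13 [ 0.535 -0.059  0.038] light 26 [ 0.538 -0.001  0.034]
scene 40 dark 12 [ 0.534 -0.06   0.041] light 35 [0.54  0.    0.047]
scene 50 dark 0  light 29 [0.541 0.001 0.055]
scene 60 dark 2 [ 0.529 -0.028  0.069] light 44 [ 0.538 -0.001  0.065]
scene 70 dark 19 [ 0.535 -0.005  0.076] light 8 [ 0.528 -0.002  0.07 ]
scene 80 dark 19 [ 0.534 -0.001  0.085] light 0 
scene 90 dark 19 [ 0.537 -0.     0.094] light 0 
scene 100 dark 6 [0.539 0.001 0.102] light 0 
scene 110 dark 0  light 0 
scene 120 dark 0  light 0 
scene 130 dark 0  light 0 
side 30 dark 1 [ 0.53  -0.061  0.04 ] light 41 [ 0.525 -0.032  0.034]
side 40 dark 16 [ 0.534 -0.059  0.042] light 34 [ 0.529 -0.035  0.045]
side 50 dark 0  light 32 [ 0.523 -0.034  0.054]
side 60 dark 2 [ 0.527 -0.02   0.066] light 26 [ 0.534 -0.033  0.064]
side 70 dark 21 [ 0.534 -0.019  0.072] light 19 [ 0.54  -0.026  0.072]
side 80 dark 4 [ 0.538 -0.013  0.084] light 0 
side 90 dark 0  light 0 
side 100 dark 0  light 0 
side 110 dark 0  light 0 
side 120 dark 0  light 0 
side 130 dark 0  light 0 
{'time_s': 5.967, 'joints': [15.891, 21.642, -24.213, -0.002, -44.145, 45.111], 'joint_velocities': [0.085, -0.005, 0.02, 0.026, 0.073, -0.033], 'effort': [0.0, -34.051, 14.119, 3.125, 0.08, 0.0], 'tcp_pos': [0.527, -0.016, 0.069], 'ee_rot': [[0.875, -0.485, -0.0], [-0.485, -0.875, 0.0], [-0.0, -0.0, -1.0]], 'wrist_force': [-0.45, 0.182, -0.217], 'moment': [-0.026, 0.01, 0.011], 'gripper_force': 0.0, 'gripper_width': 0.202}
```

Request:
servo_tool(
  slide=[
    [0, 0, 0],
    [0, 0, 0],
    [0, 0, 0],
    [0, 0, 0],
    [0, 0, 0],
  ],
  spin=[0, 0, 0, 0, 0],
  grip=[0.3, 0.3, 0.3, 0.3, 0.3],
)

```text
time_s: 6.38
tcp_pos: [0.5267, -0.0162, 0.0691]
ee_rot: [[0.875, -0.485, -0.0], [-0.485, -0.875, -0.0], [-0.0, 0.0, -1.0]]
wrist_force: [-0.1, 0.5, 0.4]
gripper_width: 0.495
gripper_force: 0.0
```

```bash
python3 look.py w3; python3 - <<'E'
from h import *
s=sense();W=np.load("W.npy"); R=np.array(s["ee_rot"]); T=((W-np.array(s["tcp_pos"]))@R)*1000
P=np.load("w.npz")["pixels"].max(2)
m=(np.abs(T[...,0])<16)&(np.abs(T[...,1])<62)&(np.abs(T[...,1])>25)&(T[...,2]<50)&(P<90)
for a in range(-60,50,6):
    for sg in(1,-1):
        k=m&(T[...,2]>=a)&(T[...,2]<a+6)&(sg*T[...,1]>0)
        if k.sum(): print(a,sg,k.sum(),np.percentile(T[k],[2,98],axis=0).round(0).tolist())
print(s["gripper_width"])
a=cv2.imread("pics/w3.png")[150:350,180:460]; b=capture("side")["pixels"][170:270,280:420]
cv2.imwrite("pics/f3.png",np.hstack([cv2.resize(a,(400,286)),cv2.resize(b,(400,286))]))
E
```

```text
tcp [ 0.5267 -0.0162  0.0691] t 6.3833
[[0.875, -0.485, -0.0], [-0.485, -0.875, -0.0], [-0.0, 0.0, -1.0]]
hand_eye [[0.001, -0.966, -0.26, 0.071], [1.0, 0.001, 0.0, 0.001], [-0.0, -0.26, 0.966, -0.169], [0.0, 0.0, 0.0, 1.0]] 357.2742908061087
-60 1 290 [[-9.0, 25.0, -59.0], [4.0, 27.0, -55.0]]
-60 -1 96 [[-8.0, -25.0, -60.0], [5.0, -25.0, -55.0]]
-48 1 38 [[10.0, 27.0, -44.0], [11.0, 34.0, -42.0]]
-48 -1 35 [[11.0, -32.0, -44.0], [12.0, -25.0, -42.0]]
-42 1 124 [[9.0, 25.0, -42.0], [11.0, 33.0, -36.0]]
-42 -1 104 [[9.0, -32.0, -42.0], [11.0, -25.0, -36.0]]
-36 1 122 [[9.0, 25.0, -36.0], [11.0, 32.0, -30.0]]
-36 -1 95 [[9.0, -30.0, -36.0], [11.0, -25.0, -30.0]]
-30 1 79 [[9.0, 25.0, -30.0], [11.0, 31.0, -24.0]]
-30 -1 67 [[9.0, -29.0, -30.0], [11.0, -25.0, -24.0]]
-24 1 80 [[9.0, 25.0, -24.0], [11.0, 31.0, -18.0]]
-24 -1 56 [[9.0, -29.0, -24.0], [11.0, -25.0, -18.0]]
-18 1 70 [[9.0, 25.0, -18.0], [11.0, 31.0, -12.0]]
-18 -1 49 [[9.0, -29.0, -18.0], [11.0, -25.0, -12.0]]
-12 1 51 [[9.0, 25.0, -12.0], [11.0, 31.0, -6.0]]
-12 -1 36 [[9.0, -29.0, -11.0], [11.0, -25.0, -6.0]]
-6 1 1 [[11.0, 29.0, -6.0], [11.0, 29.0, -6.0]]
-6 -1 1 [[10.0, -27.0, -6.0], [10.0, -27.0, -6.0]]
42 1 1 [[-2.0, 41.0, 48.0], [-2.0, 41.0, 48.0]]
48 1 1 [[2.0, 46.0, 50.0], [2.0, 46.0, 50.0]]
0.537960170271277
```

View pics/f3.png

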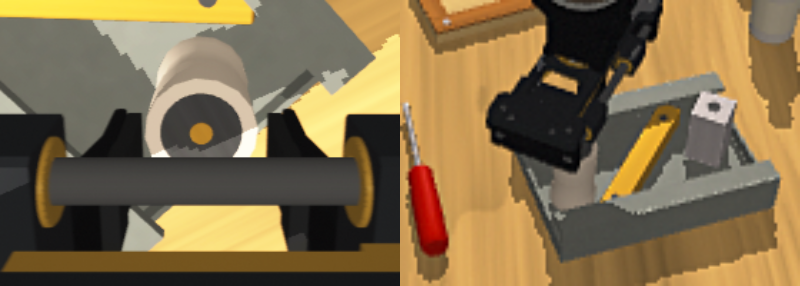

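The tips really end 6 mm behind the reported TCP, so they sit at about tcp_z + 6 mm. The body at −80 mm agrees with this too. The jaws therefore closed just above the top; nothing moved. I go 31 mm lower.

Request:
servo_tool(
  slide=[
    [0, 0, 0],
    [0, 0, 0],
    [0, 0, 0.01],
    [0, 0, 0.017],
    [0, 0, 0.017],
  ],
  spin=[0, 0, 0, 0, 0],
  grip=[0.3, 0.3, 0.3, 0.3, 0.3],
)

```text
time_s: 6.9
tcp_pos: [0.5251, -0.0165, 0.0501]
ee_rot: [[0.874, -0.485, -0.004], [-0.485, -0.874, -0.001], [-0.003, 0.003, -1.0]]
wrist_force: [-0.1, 0.5, 0.2]
gripper_width: 0.699
gripper_force: 0.0
```

Request:
servo_tool(
  slide=[
    [0, 0, 0.007],
    [0, 0, 0.014],
    [0, 0, 0.014],
    [0, 0, 0.014],
    [0, 0, 0.014],
  ],
  spin=[0, 0, 0, 0, 0],
  grip=[0.3, 0.3, 0.3, 0.3, 0.3],
)

```text
time_s: 7.32
tcp_pos: [0.5268, -0.0162, 0.0381]
ee_rot: [[0.875, -0.485, 0.0], [-0.485, -0.875, -0.0], [0.0, 0.0, -1.0]]
wrist_force: [-0.4, 0.6, 0.1]
gripper_width: 0.704
gripper_force: 0.0
```

Request:
servo_tool(
  slide=[
    [0, 0, 0],
    [0, 0, 0],
    [0, 0, 0],
    [0, 0, 0],
    [0, 0, 0],
  ],
  spin=[0, 0, 0, 0, 0],
  grip=[0.7, 0.7, 0.7, 0.7, 0.7],
)

```text
time_s: 7.73
tcp_pos: [0.5269, -0.0161, 0.0384]
ee_rot: [[0.875, -0.485, 0.001], [-0.485, -0.875, 0.0], [0.001, -0.001, -1.0]]
wrist_force: [0.3, -0.3, 0.9]
gripper_width: 0.452
gripper_force: 29.9
```

Request:
servo_tool(
  slide=[
    [0, 0, 0],
    [0, 0, 0],
    [0, 0, 0],
    [0, 0, 0],
    [0, 0, 0],
  ],
  spin=[0, 0, 0, 0, 0],
  grip=[0.7, 0.7, 0.7, 0.7, 0.7],
)

```text
time_s: 8.15
tcp_pos: [0.527, -0.0161, 0.0384]
ee_rot: [[0.875, -0.485, 0.001], [-0.485, -0.875, 0.0], [0.001, -0.0, -1.0]]
wrist_force: [0.6, 0.4, 1.8]
gripper_width: 0.451
gripper_force: 29.9
```

```bash
python3 go.py 526.8,-16.1,118,-29 474,-243,118,-29 474,-243,34.5,-29
```

```text
now [527.  -16.1  38.4] heading -28.99 t 8.2 w 0.451 tilt [0.001 0.   ]
526.8,-16.1,118,-29 slide [ -0.1   0.1 -79.6] spin 0.01
474,-243,118,-29 slide [ 63.8 224.   -0. ] spin 0.0
474,-243,34.5,-29 slide [ 0.  -0.  83.5] spin 0.0
```

Request:
servo_tool(
  slide=[
    [0, 0, -0.01],
    [0, 0, -0.03],
    [0, 0, -0.055],
    [0, 0, -0.075],
    [0, 0, -0.08],
  ],
  spin=[0, 0, 0, 0, 0],
  grip=[0.7, 0.7, 0.7, 0.7, 0.7],
)

```text
time_s: 8.57
tcp_pos: [0.5285, -0.016, 0.1219]
ee_rot: [[0.875, -0.484, 0.006], [-0.484, -0.875, 0.001], [0.005, -0.004, -1.0]]
wrist_force: [1.2, 1.2, -0.2]
gripper_width: 0.451
gripper_force: 29.9
```

Request:
servo_tool(
  slide=[
    [0.004, 0.014, 0],
    [0.012, 0.043, 0],
    [0.021, 0.075, 0],
    [0.03, 0.107, 0],
    [0.038, 0.134, 0],
  ],
  spin=[0, 0, 0, 0, 0],
  grip=[0.7, 0.7, 0.7, 0.7, 0.7],
)

```text
time_s: 8.98
tcp_pos: [0.4932, -0.1532, 0.1175]
ee_rot: [[0.874, -0.485, -0.002], [-0.485, -0.874, 0.0], [-0.002, 0.001, -1.0]]
wrist_force: [0.4, -0.3, -0.5]
gripper_width: 0.45
gripper_force: 29.9
```

Request:
servo_tool(
  slide=[
    [0.009, 0.032, 0],
    [0.017, 0.06, 0],
    [0.022, 0.078, 0],
    [0.025, 0.087, 0],
    [0.026, 0.09, 0],
  ],
  spin=[0, 0, 0, 0, 0],
  grip=[0.7, 0.7, 0.7, 0.7, 0.7],
)

```text
time_s: 9.4
tcp_pos: [0.473, -0.2442, 0.1175]
ee_rot: [[0.873, -0.487, -0.002], [-0.487, -0.873, 0.001], [-0.002, 0.0, -1.0]]
wrist_force: [0.5, -0.1, -1.3]
gripper_width: 0.452
gripper_force: 29.9
```

Request:
servo_tool(
  slide=[
    [0, 0, 0.01],
    [0, 0, 0.03],
    [0, 0, 0.05],
    [0, 0, 0.065],
    [0, 0, 0.07],
  ],
  spin=[0, 0, 0, 0, 0],
  grip=[0.7, 0.7, 0.7, 0.7, 0.7],
)

```text
time_s: 9.82
tcp_pos: [0.4722, -0.2413, 0.045]
ee_rot: [[0.875, -0.484, -0.006], [-0.484, -0.875, 0.002], [-0.006, 0.001, -1.0]]
wrist_force: [-1.1, 0.2, -1.3]
gripper_width: 0.453
gripper_force: 29.9
```

```bash
python3 go.py 474,-243,35.8,-29
```

```text
now [ 472.2 -241.3   45. ] heading -28.94 t 9.8 w 0.453 tilt [-0.006  0.002]
474,-243,35.8,-29 slide [2.4 0.6 9.2] spin 0.06
```

Request:
servo_tool(
  slide=[
    [0, 0, 0],
    [0, 0, 0.004],
    [0, 0, 0.008],
    [0, 0, 0.011],
    [0, 0, 0.011],
  ],
  spin=[0, 0, 0, 0, 0],
  grip=[0.7, 0.7, 0.7, 0.7, 0.7],
)

```text
time_s: 10.23
tcp_pos: [0.474, -0.243, 0.037]
ee_rot: [[0.875, -0.485, -0.0], [-0.485, -0.875, 0.0], [-0.0, -0.0, -1.0]]
wrist_force: [-0.5, 0.3, -0.5]
gripper_width: 0.448
gripper_force: 29.9
```

Request:
servo_tool(
  slide=[
    [0, 0, 0.001],
    [0, 0, 0.001],
    [0, 0, 0.001],
    [0, 0, 0.001],
    [0, 0, 0.001],
  ],
  spin=[0, 0, 0, 0, 0],
  grip=[0.7, 0.7, 0.7, 0.7, 0.7],
)

```text
time_s: 10.65
tcp_pos: [0.4741, -0.2432, 0.0364]
ee_rot: [[0.875, -0.485, 0.0], [-0.485, -0.875, -0.0], [0.0, -0.0, -1.0]]
wrist_force: [-1.4, -0.2, -1.0]
gripper_width: 0.45
gripper_force: 29.9
```

Request:
servo_tool(
  slide=[
    [0, 0, 0.001],
    [0, 0, 0.001],
    [0, 0, 0.001],
    [0, 0, 0.001],
    [0, 0, 0.001],
  ],
  spin=[0, 0, 0, 0, 0],
  grip=[0.7, 0.7, 0.4, 0.3, 0.3],
)

```text
time_s: 11.07
tcp_pos: [0.4741, -0.2432, 0.0352]
ee_rot: [[0.875, -0.485, 0.0], [-0.485, -0.875, -0.0], [0.0, -0.0, -1.0]]
wrist_force: [0.2, 0.3, 0.8]
gripper_width: 0.594
gripper_force: 0.0
```

Request:
servo_tool(
  slide=[
    [0, 0, 0],
    [0, 0, 0],
    [0, 0, 0],
    [0, 0, -0.01],
    [0, 0, -0.03],
  ],
  spin=[0, 0, 0, 0, 0],
  grip=[0.3, 0.3, 0.3, 0.3, 0.3],
)

```text
time_s: 11.48
tcp_pos: [0.4722, -0.2427, 0.0638]
ee_rot: [[0.874, -0.485, -0.006], [-0.485, -0.874, 0.001], [-0.006, 0.002, -1.0]]
wrist_force: [0.7, -0.1, 0.8]
gripper_width: 0.697
gripper_force: 0.0
```

Request:
servo_tool(
  slide=[
    [0, 0, -0.03],
    [0, 0, -0.06],
    [0, 0, -0.07],
    [0, 0, -0.07],
    [0, 0, -0.07],
  ],
  spin=[0, 0, 0, 0, 0],
  grip=[0.3, 0.3, 0.3, 0.3, 0.3],
)

```text
time_s: 11.9
tcp_pos: [0.474, -0.243, 0.1358]
ee_rot: [[0.874, -0.485, 0.002], [-0.485, -0.874, 0.0], [0.001, -0.001, -1.0]]
wrist_force: [0.1, 0.3, -1.2]
gripper_width: 0.699
gripper_force: 0.0
```

```bash
python3 look.py w4 lampholder; python3 -c "
from meas import *
main(np.load('W.npy'),(.474,-.243),.08)"; python3 go.py 658,31.7,134,-29 658,31.7,34,-29
```

```text
tcp [ 0.474  -0.243   0.1358] t 11.9
[[0.874, -0.485, 0.002], [-0.485, -0.874, 0.0], [0.001, -0.001, -1.0]]
hand_eye [[0.001, -0.966, -0.26, 0.071], [1.0, 0.001, 0.0, 0.001], [-0.0, -0.26, 0.966, -0.169], [0.0, 0.0, 0.0, 1.0]] 357.2742908061087
lampholder [([0.473, -0.247, -0.0], 0.67)]
(0.062, 0.068) px [321. 201.] 1690 z 0.0674 c [ 0.4758 -0.2439] (array([ 474.2, -243.5]), 39.4, 39.2, -11.0)
(0.067, 0.076) px [322. 202.] 2051 z 0.0678 c [ 0.4743 -0.2438] (array([ 474. , -243.7]), 39.1, 38.8, -30.2)
now [ 472.9 -242.8  134. ] heading -29.02 t 12.0 w 0.697 tilt [-0.003  0.001]
658,31.7,134,-29 slide [  28.6 -329.8   -0. ] spin -0.02
658,31.7,34,-29 slide [  0.  -0. 100.] spin 0.0
```

View pics/w4.png

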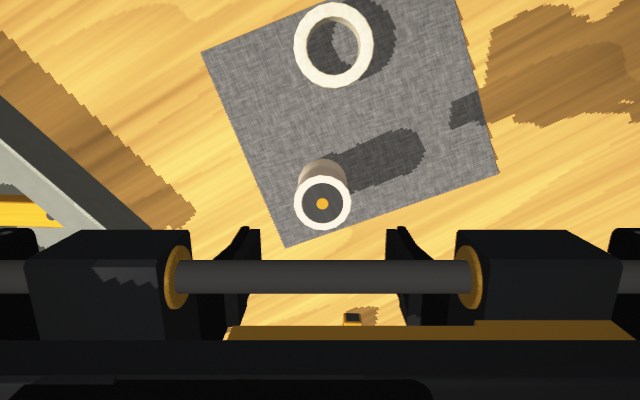

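The lampholder stands upright on the free half of the mat, at (322,202). Next is the block.

Request:
servo_tool(
  slide=[
    [0.001, -0.02, 0],
    [0.005, -0.058, 0],
    [0.009, -0.098, 0],
    [0.012, -0.138, 0],
    [0.016, -0.178, 0],
  ],
  spin=[0, 0, 0, 0, 0],
  grip=[0.3, 0.3, 0.3, 0.3, 0.3],
)

```text
time_s: 12.42
tcp_pos: [0.5739, -0.0938, 0.1334]
ee_rot: [[0.874, -0.485, -0.004], [-0.485, -0.874, -0.0], [-0.003, 0.002, -1.0]]
wrist_force: [0.4, -0.1, -0.7]
gripper_width: 0.696
gripper_force: 0.0
```

Request:
servo_tool(
  slide=[
    [0.003, -0.04, 0],
    [0.006, -0.08, 0],
    [0.009, -0.115, 0],
    [0.011, -0.14, 0],
    [0.012, -0.152, 0],
  ],
  spin=[0, 0, 0, 0, 0],
  grip=[0.3, 0.3, 0.3, 0.3, 0.3],
)

```text
time_s: 12.83
tcp_pos: [0.6592, 0.0347, 0.1325]
ee_rot: [[0.876, -0.482, -0.003], [-0.482, -0.876, -0.001], [-0.002, 0.002, -1.0]]
wrist_force: [0.4, -0.4, -0.1]
gripper_width: 0.7
gripper_force: 0.0
```

Request:
servo_tool(
  slide=[
    [0, 0, 0.015],
    [0, 0, 0.03],
    [0, 0, 0.04],
    [0, 0, 0.04],
    [0, 0, 0.04],
  ],
  spin=[0, 0, 0, 0, 0],
  grip=[0.3, 0.3, 0.3, 0.3, 0.3],
)

```text
time_s: 13.25
tcp_pos: [0.6577, 0.0311, 0.094]
ee_rot: [[0.874, -0.485, -0.003], [-0.485, -0.874, -0.001], [-0.002, 0.002, -1.0]]
wrist_force: [-0.7, -0.2, 0.8]
gripper_width: 0.698
gripper_force: 0.0
```

```bash
python3 look.py w5 ; python3 meas.py;python3 go.py 658,31.7,34,-29
```

```text
tcp [0.6577 0.0311 0.094 ] t 13.25
[[0.874, -0.485, -0.003], [-0.485, -0.874, -0.001], [-0.002, 0.002, -1.0]]
hand_eye [[0.001, -0.966, -0.26, 0.071], [1.0, 0.001, 0.001, 0.001], [-0.0, -0.26, 0.966, -0.169], [0.0, 0.0, 0.0, 1.0]] 357.2742908061087
(0.062, 0.068) px [319. 220.] 3203 z 0.0654 c [0.6593 0.031 ] (array([658.5,  31.5]), 34.3, 34.0, -27.8)
(0.038, 0.046) px [419. 163.] 6604 z 0.0414 c [ 0.6554 -0.0376] (array([646.4, -39.7]), 125.1, 23.1, 14.5)
(0.038, 0.046) px [319. 184.] 157 z 0.0423 c [0.6732 0.0237] (array([673.2,  23.7]), 33.3, 1.3, 62.0)
(0.038, 0.046) px [232. 231.] 439 z 0.0412 c [0.6736 0.0899] (array([671. ,  89.4]), 23.4, 13.0, -76.0)
(0.038, 0.046) px [269. 251.] 359 z 0.0412 c [0.6487 0.0751] (array([648.1,  77.4]), 25.4, 12.1, 15.4)
(0.038, 0.046) px [317. 309.] 1517 z 0.0414 c [0.5946 0.0692] (array([593.4,  69.4]), 58.3, 23.9, 15.1)
(0.0245, 0.032) px [320. 179.] 122 z 0.0285 c [0.673  0.0232] (array([673.1,  23.7]), 33.6, 1.6, 61.3)
(0.0245, 0.032) px [335. 255.] 877 z 0.027 c [0.6195 0.0418] (array([618.2,  39.7]), 67.9, 7.5, 60.3)
(0.0245, 0.032) px [441. 256.] 156 z 0.027 c [ 0.5811 -0.0252] (array([581.2, -24.7]), 19.0, 4.4, 57.0)
brass (array([0., 0.]), 0.0, 0.0, 0.0) nan
now [658.5  31.3  95.2] heading -29.02 t 13.3 w 0.698 tilt [-0.    -0.001]
658,31.7,34,-29 slide [-0.7 -0.1 61.2] spin -0.02
  return _methods._mean(a, axis=axis, dtype=dtype,
  ret = ret.dtype.type(ret / rcount)
```

Request:
servo_tool(
  slide=[
    [0, 0, 0.02],
    [0, 0, 0.04],
    [0, 0, 0.05],
    [0, 0, 0.05],
    [0, 0, 0.05],
  ],
  spin=[-0.6, -0.6, -0.6, -0.6, -0.6],
  grip=[0.3, 0.3, 0.3, 0.3, 0.3],
)

```text
time_s: 13.72
tcp_pos: [0.6589, 0.0316, 0.0456]
ee_rot: [[0.88, -0.476, 0.0], [-0.476, -0.88, -0.0], [0.001, 0.0, -1.0]]
wrist_force: [1.2, -0.1, 0.5]
gripper_width: 0.7
gripper_force: 0.0
```

Request:
servo_tool(
  slide=[
    [0, 0, 0.006],
    [0, 0, 0.01],
    [0, 0, 0.01],
    [0, 0, 0.01],
    [0, 0, 0.01],
  ],
  spin=[0, 0, 0, 0, 0],
  grip=[0.3, 0.3, 0.3, 0.3, 0.3],
)

```text
time_s: 14.13
tcp_pos: [0.6588, 0.0319, 0.0355]
ee_rot: [[0.88, -0.475, 0.001], [-0.475, -0.88, 0.0], [0.001, -0.0, -1.0]]
wrist_force: [0.1, 0.1, 0.7]
gripper_width: 0.701
gripper_force: 0.0
```

Request:
servo_tool(
  slide=[
    [0, 0, 0],
    [0, 0, 0],
    [0, 0, 0],
    [0, 0, 0],
    [0, 0, 0],
  ],
  spin=[0, 0, 0, 0, 0],
  grip=[0.7, 0.7, 0.7, 0.7, 0.7],
)

```text
time_s: 14.55
tcp_pos: [0.6586, 0.0319, 0.0352]
ee_rot: [[0.88, -0.476, 0.0], [-0.476, -0.88, 0.0], [0.0, -0.0, -1.0]]
wrist_force: [0.0, 0.1, -0.1]
gripper_width: 0.407
gripper_force: 0.7
```

Request:
servo_tool(
  slide=[
    [0, 0, 0],
    [0, 0, 0],
    [0, 0, 0],
    [0, 0, 0],
    [0, 0, 0],
  ],
  spin=[0, 0, 0, 0, 0],
  grip=[0.8, 0.8, 0.8, 0.8, 0.8],
)

```text
time_s: 14.97
tcp_pos: [0.6587, 0.032, 0.0352]
ee_rot: [[0.88, -0.476, 0.0], [-0.476, -0.88, 0.0], [0.0, -0.0, -1.0]]
wrist_force: [-0.4, 0.7, -0.1]
gripper_width: 0.389
gripper_force: 29.9
```

```bash
python3 go.py 658,31.7,124,-28.4 461,-332,124,-28.4
```

```text
now [658.7  32.   35.2] heading -28.4 t 15.0 w 0.389 tilt [0. 0.]
658,31.7,124,-28.4 slide [ -0.5   0.5 -88.8] spin 0.0
461,-332,124,-28.4 slide [-3.000e-01  4.136e+02 -0.000e+00] spin 0.0
```

Request:
servo_tool(
  slide=[
    [0, 0, -0.01],
    [0, 0, -0.03],
    [0, 0, -0.055],
    [0, 0, -0.08],
    [0, 0, -0.085],
  ],
  spin=[0, 0, 0, 0, 0],
  grip=[0.8, 0.8, 0.8, 0.8, 0.8],
)

```text
time_s: 15.38
tcp_pos: [0.661, 0.032, 0.1256]
ee_rot: [[0.88, -0.475, 0.008], [-0.475, -0.88, 0.001], [0.007, -0.005, -1.0]]
wrist_force: [0.5, 0.0, -0.5]
gripper_width: 0.387
gripper_force: 29.9
```

Request:
servo_tool(
  slide=[
    [0, 0.015, 0],
    [0, 0.045, 0],
    [0, 0.08, 0],
    [0, 0.116, 0],
    [0, 0.152, 0],
  ],
  spin=[0, 0, 0, 0, 0],
  grip=[0.8, 0.8, 0.8, 0.8, 0.8],
)

```text
time_s: 15.8
tcp_pos: [0.5836, -0.1032, 0.1188]
ee_rot: [[0.88, -0.475, -0.003], [-0.476, -0.88, 0.0], [-0.003, 0.001, -1.0]]
wrist_force: [0.1, -0.6, -1.7]
gripper_width: 0.387
gripper_force: 29.9
```

Request:
servo_tool(
  slide=[
    [0, 0.036, 0],
    [0, 0.072, 0],
    [0, 0.108, 0],
    [0, 0.142, 0],
    [0, 0.172, 0],
  ],
  spin=[0, 0, 0, 0, 0],
  grip=[0.8, 0.8, 0.8, 0.8, 0.8],
)

```text
time_s: 16.22
tcp_pos: [0.5013, -0.2547, 0.119]
ee_rot: [[0.879, -0.477, -0.003], [-0.477, -0.879, 0.001], [-0.003, 0.001, -1.0]]
wrist_force: [0.3, -0.3, -0.9]
gripper_width: 0.391
gripper_force: 29.9
```

Request:
servo_tool(
  slide=[
    [-0.001, 0.025, 0],
    [-0.001, 0.045, 0],
    [-0.001, 0.06, 0],
    [-0.001, 0.07, 0],
    [-0.001, 0.09, 0],
  ],
  spin=[0, 0, 0, 0, 0],
  grip=[0.8, 0.8, 0.8, 0.8, 0.8],
)

```text
time_s: 16.63
tcp_pos: [0.4596, -0.3316, 0.1193]
ee_rot: [[0.88, -0.475, -0.002], [-0.475, -0.88, 0.001], [-0.002, -0.0, -1.0]]
wrist_force: [0.1, -0.7, -1.0]
gripper_width: 0.393
gripper_force: 29.9
```

Request:
servo_tool(
  slide=[
    [0, 0, 0.01],
    [0, 0, 0.03],
    [0, 0, 0.055],
    [0, 0, 0.075],
    [0, 0, 0.08],
  ],
  spin=[0, 0, 0, 0, 0],
  grip=[0.8, 0.8, 0.8, 0.8, 0.8],
)

```text
time_s: 17.05
tcp_pos: [0.4575, -0.3299, 0.0358]
ee_rot: [[0.879, -0.476, -0.008], [-0.476, -0.879, 0.004], [-0.009, 0.0, -1.0]]
wrist_force: [-0.1, -0.7, -1.9]
gripper_width: 0.393
gripper_force: 29.9
```

Request:
servo_tool(
  slide=[
    [0, 0, 0.002],
    [0, 0, 0.004],
    [0, 0, 0.005],
    [0, 0, 0.006],
    [0, 0, 0.006],
  ],
  spin=[0, 0, 0, 0, 0],
  grip=[0.8, 0.8, 0.8, 0.8, 0.8],
)

```text
time_s: 17.47
tcp_pos: [0.4613, -0.3319, 0.035]
ee_rot: [[0.88, -0.475, 0.002], [-0.475, -0.88, -0.001], [0.002, -0.0, -1.0]]
wrist_force: [-0.4, 0.4, -1.0]
gripper_width: 0.385
gripper_force: 29.9
```

Request:
servo_tool(
  slide=[
    [0, 0, 0.001],
    [0, 0, 0.002],
    [0, 0, 0.0025],
    [0, 0, 0.0025],
    [0, 0, 0.0025],
  ],
  spin=[0, 0, 0, 0, 0],
  grip=[0.8, 0.8, 0.8, 0.8, 0.8],
)

```text
time_s: 17.88
tcp_pos: [0.4609, -0.3319, 0.0322]
ee_rot: [[0.88, -0.475, 0.001], [-0.475, -0.88, -0.0], [0.001, 0.0, -1.0]]
wrist_force: [-0.5, 1.4, 2.3]
gripper_width: 0.385
gripper_force: 29.9
```

Request:
servo_tool(
  slide=[
    [0, 0, 0],
    [0, 0, 0],
    [0, 0, 0],
    [0, 0, 0],
    [0, 0, 0],
  ],
  spin=[0, 0, 0, 0, 0],
  grip=[0.4, 0.35, 0.3, 0.3, 0.3],
)

```text
time_s: 18.3
tcp_pos: [0.4607, -0.3319, 0.0316]
ee_rot: [[0.88, -0.476, -0.0], [-0.476, -0.88, -0.0], [0.0, 0.0, -1.0]]
wrist_force: [-0.2, 1.1, 1.2]
gripper_width: 0.658
gripper_force: 0.0
```

Request:
servo_tool(
  slide=[
    [0, 0, 0],
    [0, 0, -0.01],
    [0, 0, -0.04],
    [0, 0, -0.08],
    [0, 0, -0.11],
  ],
  spin=[0, 0, 0, 0, 0],
  grip=[0.3, 0.3, 0.3, 0.3, 0.3],
)

```text
time_s: 18.72
tcp_pos: [0.4612, -0.3323, 0.1448]
ee_rot: [[0.88, -0.475, 0.002], [-0.475, -0.88, -0.002], [0.002, 0.001, -1.0]]
wrist_force: [1.3, -0.4, 0.2]
gripper_width: 0.697
gripper_force: 0.0
```

```bash
python3 look.py w6; python3 -c "
from meas import *
main(np.load('W.npy'),(.461,-.332),.12)"; python3 go.py 589.9,8.6,142,-30.8 589.9,8.6,10,-30.8
```

```text
tcp [ 0.4612 -0.3323  0.1448] t 18.7167
[[0.88, -0.475, 0.002], [-0.475, -0.88, -0.002], [0.002, 0.001, -1.0]]
hand_eye [[0.001, -0.966, -0.26, 0.071], [1.0, 0.001, 0.0, 0.001], [-0.0, -0.26, 0.966, -0.169], [0.0, 0.0, 0.0, 1.0]] 357.2742908061087
(0.062, 0.068) px [322. 198.] 1475 z 0.0626 c [ 0.461  -0.3327] (array([ 461. , -332.4]), 33.3, 33.0, 62.2)
(0.062, 0.068) px [210. 233.] 1096 z 0.0674 c [ 0.4773 -0.2487] (array([ 475.3, -246.5]), 35.8, 34.9, -17.5)
(0.067, 0.076) px [208. 237.] 1383 z 0.0679 c [ 0.4752 -0.2454] (array([ 475.3, -246.7]), 35.7, 35.2, -17.2)
(0.038, 0.046) px [322. 170.] 84 z 0.042 c [ 0.4752 -0.3406] (array([ 475.3, -340.4]), 33.4, 1.4, 60.1)
(0.038, 0.046) px [227. 211.] 118 z 0.0432 c [ 0.4832 -0.2607] (array([ 482.4, -256.8]), 32.6, 8.7, 32.2)
(0.0245, 0.032) px [232. 208.] 121 z 0.0282 c [ 0.4808 -0.2595] (array([ 479.9, -255.8]), 32.1, 9.6, 25.8)
now [ 464.8 -334.3  151.6] heading -28.28 t 18.8 w 0.698 tilt [ 0.013 -0.008]
589.9,8.6,142,-30.8 slide [ -52.3 -361.3    9.6] spin 2.52
589.9,8.6,10,-30.8 slide [  0.  -0. 132.] spin 0.0
```

View pics/w6.png

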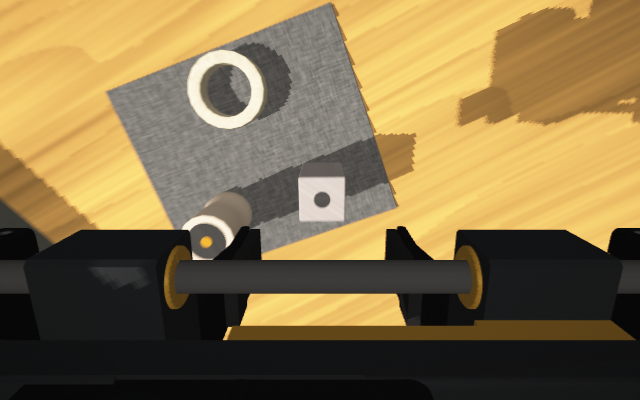

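Block at (322,198) and lampholder at (208,237) both stand upright on the free half. Now the brass arm, gripped across its middle.

Request:
servo_tool(
  slide=[
    [-0.005, -0.034, 0],
    [-0.01, -0.072, 0],
    [-0.015, -0.11, 0],
    [-0.02, -0.147, 0],
    [-0.0243, -0.181, 0],
  ],
  spin=[-5, -11, -17, -23, -29],
  grip=[0.4, 0.4, 0.4, 0.4, 0.4],
)

```text
time_s: 19.18
tcp_pos: [0.5259, -0.1592, 0.1425]
ee_rot: [[1.0, 0.016, 0.001], [0.016, -1.0, -0.0], [0.001, 0.0, -1.0]]
wrist_force: [0.5, -0.6, -0.0]
gripper_width: 0.605
gripper_force: 0.0
```

Request:
servo_tool(
  slide=[
    [0.014, -0.037, 0],
    [0.029, -0.074, 0],
    [0.043, -0.11, 0],
    [0.056, -0.144, 0],
    [0.0663, -0.17, 0],
  ],
  spin=[-6, -12, -18, -24, -29],
  grip=[0.4, 0.4, 0.4, 0.4, 0.4],
)

```text
time_s: 19.6
tcp_pos: [0.5908, 0.0124, 0.1424]
ee_rot: [[0.866, 0.5, 0.001], [0.5, -0.866, 0.0], [0.001, 0.0, -1.0]]
wrist_force: [0.5, -0.3, -0.5]
gripper_width: 0.599
gripper_force: 0.0
```

Request:
servo_tool(
  slide=[
    [0, 0, 0],
    [0, 0, 0],
    [0, 0, 0],
    [0, 0, 0],
    [0, 0, 0],
  ],
  spin=[-7, -14, -21, -27, -29.5],
  grip=[0.4, 0.4, 0.4, 0.4, 0.4],
)

```text
time_s: 20.02
tcp_pos: [0.5899, 0.0098, 0.1421]
ee_rot: [[0.509, 0.86, 0.0], [0.86, -0.509, 0.0], [0.0, 0.0, -1.0]]
wrist_force: [0.0, 1.2, 0.1]
gripper_width: 0.596
gripper_force: 0.0
```

Request:
servo_tool(
  slide=[
    [0, 0, 0],
    [0, 0, 0],
    [0, 0, 0],
    [0, 0, 0],
    [0, 0, 0],
  ],
  spin=[0, 0, 0, 0, 0],
  grip=[0.4, 0.4, 0.4, 0.4, 0.4],
)

```text
time_s: 20.43
tcp_pos: [0.59, 0.0096, 0.1418]
ee_rot: [[0.514, 0.858, 0.0], [0.858, -0.514, 0.0], [0.0, 0.0, -1.0]]
wrist_force: [-0.0, 0.7, -0.1]
gripper_width: 0.598
gripper_force: 0.0
```

```bash
python3 look.py w7; python3 meas.py; python3 go.py 589.9,8.7,8,59.2;python3 - <<'E'
from h import *
s=sense();W=np.load("W.npy"); R=np.array(s["ee_rot"]); T=((W-np.array(s["tcp_pos"]))@R)*1000
P=np.load("w.npz")["pixels"].max(2)
m=(np.abs(T[...,0])<16)&(np.abs(T[...,1])<55)&(T[...,2]<40)&(T[...,2]>-40)&(P<90)
for sg in(1,-1):
    k=m&(sg*T[...,1]>0); print(sg,np.percentile(T[k],[1,50,99,99.8],axis=0).round(1).tolist())
E
```

```text
tcp [0.59   0.0096 0.1418] t 20.4333
[[0.514, 0.858, 0.0], [0.858, -0.514, 0.0], [0.0, 0.0, -1.0]]
hand_eye [[0.001, -0.966, -0.26, 0.07], [1.0, 0.001, -0.0, -0.0], [0.0, -0.26, 0.966, -0.169], [0.0, 0.0, 0.0, 1.0]] 357.2742908061087
(0.038, 0.046) px [280. 126.] 8497 z 0.0414 c [0.5888 0.0683] (array([577.1,  65.4]), 206.4, 23.1, 14.4)
(0.038, 0.046) px [422. 199.] 4190 z 0.0413 c [ 0.6558 -0.0367] (array([639.7, -41.3]), 139.1, 24.3, 14.3)
(0.038, 0.046) px [307. 307.] 1019 z 0.0414 c [ 0.5242 -0.0717] (array([529.4, -69.9]), 45.8, 24.3, 14.7)
(0.0245, 0.032) px [324. 180.] 4159 z 0.0273 c [0.593  0.0143] (array([592.2,  12.5]), 140.0, 22.0, 59.1)
brass (array([600.3,  26. ]), 96.9, 21.8, 58.7) 0.02727813134731387
now [589.9   9.6 141.7] heading 59.08 t 20.5 w 0.598 tilt [0. 0.]
589.9,8.7,8,59.2 slide [ -0.8   0.4 133.7] spin -0.12
1 [[-5.5, 25.7, -39.6], [8.6, 29.4, -24.5], [10.4, 35.8, -7.1], [10.5, 36.9, -6.1]]
-1 [[-7.5, -36.2, -39.6], [8.6, -29.7, -24.8], [10.4, -26.1, -7.0], [10.6, -26.1, -6.2]]
```

Request:
servo_tool(
  slide=[
    [-0.0008, 0.0004, 0.015],
    [-0.0008, 0.0004, 0.04],
    [-0.0008, 0.0004, 0.065],
    [-0.0008, 0.0004, 0.08],
    [-0.0008, 0.0004, 0.085],
  ],
  spin=[0, 0, 0, 0, 0],
  grip=[0.4, 0.4, 0.4, 0.4, 0.4],
)

```text
time_s: 20.9
tcp_pos: [0.5879, 0.0083, 0.0538]
ee_rot: [[0.514, 0.858, -0.005], [0.858, -0.514, -0.001], [-0.004, -0.004, -1.0]]
wrist_force: [0.2, -0.1, 0.7]
gripper_width: 0.598
gripper_force: 0.0
```

Request:
servo_tool(
  slide=[
    [0, 0, 0.012],
    [0, 0, 0.024],
    [0, 0, 0.032],
    [0, 0, 0.037],
    [0, 0, 0.039],
  ],
  spin=[0, 0, 0, 0, 0],
  grip=[0.4, 0.4, 0.4, 0.4, 0.4],
)

```text
time_s: 21.32
tcp_pos: [0.5899, 0.0087, 0.0173]
ee_rot: [[0.513, 0.858, -0.0], [0.858, -0.513, -0.0], [-0.0, -0.0, -1.0]]
wrist_force: [-0.4, 0.4, -0.4]
gripper_width: 0.602
gripper_force: 0.0
```

Request:
servo_tool(
  slide=[
    [0, 0, 0.004],
    [0, 0, 0.008],
    [0, 0, 0.009],
    [0, 0, 0.009],
    [0, 0, 0.009],
  ],
  spin=[0, 0, 0, 0, 0],
  grip=[0.4, 0.4, 0.4, 0.4, 0.4],
)

```text
time_s: 21.73
tcp_pos: [0.5901, 0.0088, 0.0089]
ee_rot: [[0.513, 0.858, 0.0], [0.858, -0.513, 0.0], [0.0, 0.0, -1.0]]
wrist_force: [0.6, -0.6, -0.2]
gripper_width: 0.602
gripper_force: 0.0
```

```bash
python3 go.py 589.9,8.7,8,59.2; python3 look.py w8
```

```text
now [590.1   8.8   8.9] heading 59.11 t 21.7 w 0.602 tilt [0. 0.]
589.9,8.7,8,59.2 slide [-0.2 -0.1  0.9] spin -0.09
tcp [0.5901 0.0088 0.0089] t 21.7333
[[0.513, 0.858, 0.0], [0.858, -0.513, 0.0], [0.0, 0.0, -1.0]]
hand_eye [[0.001, -0.966, -0.26, 0.07], [1.0, 0.001, -0.0, -0.0], [0.0, -0.26, 0.966, -0.169], [0.0, 0.0, 0.0, 1.0]] 357.2742908061087
```

Request:
servo_tool(
  slide=[
    [0, 0, 0.001],
    [0, 0, 0.001],
    [0, 0, 0.001],
    [0, 0, 0.001],
    [0, 0, 0.001],
  ],
  spin=[0, 0, 0, 0, 0],
  grip=[0.9, 0.9, 0.9, 0.9, 0.9],
)

```text
time_s: 22.2
tcp_pos: [0.5899, 0.0087, 0.0077]
ee_rot: [[0.514, 0.858, 0.0], [0.858, -0.514, -0.0], [0.0, 0.0, -1.0]]
wrist_force: [0.5, 0.4, -0.1]
gripper_width: 0.307
gripper_force: 0.0
```

Request:
servo_tool(
  slide=[
    [0, 0, 0],
    [0, 0, 0],
    [0, 0, 0],
    [0, 0, 0],
    [0, 0, 0],
  ],
  spin=[0, 0, 0, 0, 0],
  grip=[0.9, 0.9, 0.9, 0.9, 0.9],
)

```text
time_s: 22.62
tcp_pos: [0.59, 0.0088, 0.0077]
ee_rot: [[0.513, 0.858, 0.0], [0.858, -0.513, 0.0], [0.0, 0.0, -1.0]]
wrist_force: [1.1, -0.2, -0.3]
gripper_width: 0.248
gripper_force: 30.0
```

Request:
servo_tool(
  slide=[
    [0, 0, -0.001],
    [0, 0, -0.002],
    [0, 0, -0.002],
    [0, 0, -0.002],
    [0, 0, -0.002],
  ],
  spin=[0, 2, 5, 9, 12],
  grip=[0.9, 0.9, 0.9, 0.9, 0.9],
)

```text
time_s: 23.03
tcp_pos: [0.5892, 0.0087, 0.0091]
ee_rot: [[0.683, 0.73, -0.002], [0.73, -0.683, -0.0], [-0.001, -0.001, -1.0]]
wrist_force: [0.2, -0.4, -2.3]
gripper_width: 0.249
gripper_force: 30.0
```

```bash
python3 look.py w9; python3 meas.py 2>/dev/null | grep -E "0.0245|brass"; python3 go.py 592.1,8,8,14.5
```

```text
tcp [0.5892 0.0087 0.0091] t 23.0333
[[0.683, 0.73, -0.002], [0.73, -0.683, -0.0], [-0.001, -0.001, -1.0]]
hand_eye [[0.001, -0.966, -0.26, 0.07], [1.0, 0.001, -0.0, 0.0], [0.0, -0.26, 0.966, -0.169], [0.0, 0.0, 0.0, 1.0]] 357.2742908061087
(0.0245, 0.032) px [322. 172.] 9199 z 0.0286 c [0.6157 0.0373] (array([614.4,  35.3]), 77.7, 39.4, 46.4)
(0.0245, 0.032) px [322. 309.] 1466 z 0.0288 c [ 0.5705 -0.0113] (array([570.2, -11.6]), 21.9, 18.6, -43.3)
brass (array([618.5,  40.3]), 51.3, 22.0, 46.9) 0.0286215191102304
now [589.2   8.7   9.1] heading 46.83 t 23.1 w 0.251 tilt [-0.001 -0.   ]
592.1,8,8,14.5 slide [1.5 2.6 1.1] spin 32.33
```

View pics/w9.png

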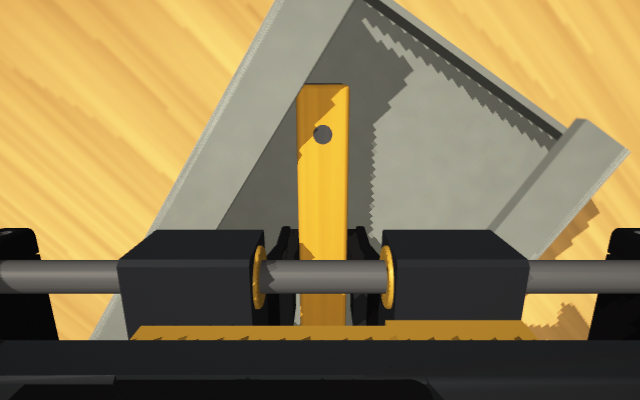

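Request:
servo_tool(
  slide=[
    [0, 0, 0],
    [0, 0, 0],
    [0, 0, 0],
    [0, 0, 0],
    [0, 0, 0],
  ],
  spin=[6, 13, 20, 27, 32.3],
  grip=[0.9, 0.9, 0.9, 0.9, 0.9],
)

```text
time_s: 23.5
tcp_pos: [0.5893, 0.0087, 0.0092]
ee_rot: [[0.968, 0.251, -0.001], [0.251, -0.968, -0.0], [-0.001, -0.0, -1.0]]
wrist_force: [-1.3, 0.1, -1.0]
gripper_width: 0.249
gripper_force: 30.0
```

Request:
servo_tool(
  slide=[
    [0, 0, 0],
    [0, 0, -0.005],
    [0, 0, -0.015],
    [0, 0, -0.025],
    [0, 0, -0.04],
  ],
  spin=[0, 0, 0, 0, 0],
  grip=[0.9, 0.9, 0.9, 0.9, 0.9],
)

```text
time_s: 23.92
tcp_pos: [0.5894, 0.0087, 0.0502]
ee_rot: [[0.966, 0.257, -0.001], [0.257, -0.966, -0.0], [-0.001, -0.0, -1.0]]
wrist_force: [-0.6, -0.0, -1.8]
gripper_width: 0.246
gripper_force: 30.0
```

Request:
servo_tool(
  slide=[
    [0, 0, -0.03],
    [0, 0, -0.06],
    [0, 0, -0.08],
    [0, 0, -0.09],
    [0, 0, -0.09],
  ],
  spin=[0, 0, 0, 0, 0],
  grip=[0.9, 0.9, 0.9, 0.9, 0.9],
)

```text
time_s: 24.33
tcp_pos: [0.5916, 0.0091, 0.1434]
ee_rot: [[0.967, 0.257, 0.007], [0.257, -0.967, 0.002], [0.007, 0.0, -1.0]]
wrist_force: [0.1, -0.2, -3.1]
gripper_width: 0.247
gripper_force: 30.0
```

```bash
python3 go.py; python3 - <<'E'
from meas import *
for n in("side","scene"):
    c=dict(np.load(n+"0.npz")); W=cloud(c)
    hsv=cv2.cvtColor(c["pixels"],cv2.COLOR_BGR2HSV)
    near=np.hypot(W[...,0]-.491,W[...,1]-.28)<.13
    for lo,hi in((.0085,.0145),(.0145,.02)):
        m=(near&(W[...,2]>lo)&(W[...,2]<hi)).astype(np.uint8)
        k,l,st,ce=cv2.connectedComponentsWithStats(m)
        for i in range(1,k):
            if st[i,4]>100: q=W[l==i]; print(n,lo,ce[i].round(),st[i,4],rect(q[:,:2]),np.median(q[:,2]).round(4))
E
```

```text
now [591.6   9.1 143.4] heading 14.86 t 24.3 w 0.247 tilt [0.007 0.002]
side 0.0085 [318. 164.] 463 (array([485.6, 285.2]), 172.9, 71.2, 24.1) 0.0125
side 0.0145 [319. 164.] 738 (array([487. , 276.7]), 212.5, 94.6, 19.8) 0.0166
scene 0.0085 [385. 251.] 1313 (array([490.4, 279.5]), 215.4, 90.9, 19.1) 0.0119
scene 0.0145 [366. 257.] 164 (array([541.4, 261.7]), 129.7, 36.6, 28.0) 0.0153
scene 0.0145 [389. 265.] 173 (array([520.8, 316. ]), 133.3, 47.6, 14.7) 0.0152
```

Request:
servo_tool(
  slide=[
    [-0.002, -0.018, 0],
    [-0.005, -0.05, 0],
    [-0.008, -0.085, 0],
    [-0.011, -0.12, 0],
    [-0.014, -0.155, 0],
  ],
  spin=[0, 0, 0, 0, 0],
  grip=[0.9, 0.9, 0.9, 0.9, 0.9],
)

```text
time_s: 24.75
tcp_pos: [0.5349, 0.1557, 0.1379]
ee_rot: [[0.967, 0.255, -0.003], [0.255, -0.967, -0.001], [-0.003, 0.0, -1.0]]
wrist_force: [0.9, -0.3, -1.5]
gripper_width: 0.249
gripper_force: 30.0
```

Request:
servo_tool(
  slide=[
    [-0.003, -0.035, 0],
    [-0.006, -0.07, 0],
    [-0.009, -0.1, 0],
    [-0.011, -0.122, 0],
    [-0.013, -0.133, 0],
  ],
  spin=[-1, -2, -3, -4, -4.5],
  grip=[0.9, 0.9, 0.9, 0.9, 0.9],
)

```text
time_s: 25.17
tcp_pos: [0.4885, 0.2822, 0.138]
ee_rot: [[0.943, 0.334, -0.002], [0.334, -0.943, -0.001], [-0.002, 0.001, -1.0]]
wrist_force: [-0.2, 0.3, -1.9]
gripper_width: 0.249
gripper_force: 30.0
```

Request:
servo_tool(
  slide=[
    [0, 0, 0],
    [0, 0, 0],
    [0, 0, 0],
    [0, 0, 0],
    [0, 0, 0],
  ],
  spin=[0, 0, 0, 0, 0],
  grip=[0.9, 0.9, 0.9, 0.9, 0.9],
)

```text
time_s: 25.58
tcp_pos: [0.4905, 0.2792, 0.1395]
ee_rot: [[0.944, 0.329, -0.0], [0.329, -0.944, -0.0], [-0.0, 0.0, -1.0]]
wrist_force: [-0.5, -1.1, -2.4]
gripper_width: 0.248
gripper_force: 30.0
```

```bash
python3 look.py w10 jig lamp_arm; python3 go.py; python3 - <<'E'
from meas import *
W=np.load("W.npy")
near=np.hypot(W[...,0]-.491,W[...,1]-.28)<.14
for lo,hi in((.0085,.0135),(.0135,.02),(.05,.2)):
    m=(near&(W[...,2]>lo)&(W[...,2]<hi)).astype(np.uint8)
    k,l,st,ce=cv2.connectedComponentsWithStats(m)
    for i in range(1,k):
        if st[i,4]>200: q=W[l==i]; print(lo,ce[i].round(),st[i,4],rect(q[:,:2]),np.median(q[:,2]).round(4))
E
```

```text
tcp [0.4905 0.2792 0.1395] t 25.5833
[[0.944, 0.329, -0.0], [0.329, -0.944, -0.0], [-0.0, 0.0, -1.0]]
hand_eye [[0.001, -0.966, -0.26, 0.07], [1.0, 0.001, 0.0, 0.001], [0.0, -0.26, 0.966, -0.169], [0.0, 0.0, 0.0, 1.0]] 357.2742908061087
jig []
lamp_arm [([0.491, 0.276, 0.151], 0.97), ([0.554, 0.45, 0.008], 0.89)]
now [490.5 279.7 139.7] heading 19.24 t 25.7 w 0.247 tilt [0. 0.]
0.0085 [319. 138.] 682 (array([509.6, 285.6]), 124.4, 46.6, 19.2) 0.0113
0.0135 [203.  57.] 357 (array([555.8, 399.9]), 16.9, 15.4, 0.4) 0.0159
0.0135 [322. 131.] 11172 (array([510.7, 286.2]), 161.6, 90.3, 19.2) 0.0154
0.05 [322. 181.] 10513 (array([525.4, 290.7]), 77.7, 44.1, 18.7) 0.1591
0.05 [286. 309.] 556 (array([483.5, 290.2]), 15.5, 5.1, 19.5) 0.1954
0.05 [322. 309.] 1470 (array([464.8, 269.7]), 21.9, 18.2, -70.7) 0.1591
0.05 [359. 309.] 555 (array([492.2, 265.2]), 16.2, 5.0, 19.4) 0.1954
```

View pics/w10.png

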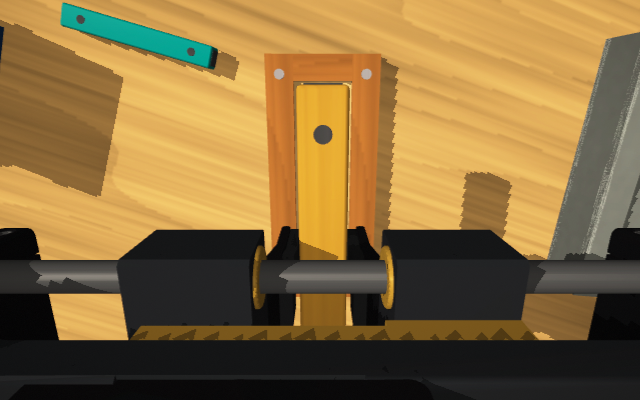

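The picture shows the brass arm held straight over the jig, with its far end at (322,85) inside the recess outline. The jig centre computes to (488,278), yaw 19.2°. Lowering.

Request:
servo_tool(
  slide=[
    [-0.003, 0.0005, 0.015],
    [-0.003, 0.0005, 0.04],
    [-0.003, 0.0005, 0.065],
    [-0.003, 0.0005, 0.08],
    [-0.003, 0.0005, 0.09],
  ],
  spin=[0, 0, 0, 0, 0],
  grip=[0.9, 0.9, 0.9, 0.9, 0.9],
)

```text
time_s: 26.15
tcp_pos: [0.4868, 0.2778, 0.0477]
ee_rot: [[0.944, 0.33, -0.002], [0.33, -0.944, -0.002], [-0.003, 0.001, -1.0]]
wrist_force: [-0.8, -0.2, -2.0]
gripper_width: 0.25
gripper_force: 30.0
```

Request:
servo_tool(
  slide=[
    [0, 0, 0.01],
    [0, 0, 0.02],
    [0, 0, 0.028],
    [0, 0, 0.032],
    [0, 0, 0.033],
  ],
  spin=[0, 0, 0, 0, 0],
  grip=[0.9, 0.9, 0.9, 0.9, 0.9],
)

```text
time_s: 26.57
tcp_pos: [0.4874, 0.2787, 0.0161]
ee_rot: [[0.944, 0.331, -0.001], [0.331, -0.944, -0.001], [-0.001, 0.0, -1.0]]
wrist_force: [-0.4, -0.1, -1.9]
gripper_width: 0.248
gripper_force: 30.0
```

Request:
servo_tool(
  slide=[
    [0, 0, 0],
    [0, 0, 0.001],
    [0, 0, 0.001],
    [0, 0, 0.001],
    [0, 0, 0.001],
  ],
  spin=[0, 0, 0, 0, 0],
  grip=[0.9, 0.9, 0.9, 0.9, 0.9],
)

```text
time_s: 26.98
tcp_pos: [0.4877, 0.279, 0.016]
ee_rot: [[0.944, 0.331, 0.001], [0.331, -0.944, 0.001], [0.001, -0.0, -1.0]]
wrist_force: [0.5, 0.1, -1.6]
gripper_width: 0.249
gripper_force: 30.0
```

```bash
python3 go.py 488,278.2,13.7,19.2; python3 look.py w11; python3 - <<'E'
from meas import *
W=np.load("W.npy")
m=(np.hypot(W[...,0]-.491,W[...,1]-.28)<.14)&(W[...,2]>.03)&(W[...,2]<.04)
q=W[m]; print(m.sum(),np.median(q[:,2]),rect(q[:,:2]))
E
```

```text
now [487.7 279.   16. ] heading 19.31 t 27.0 w 0.249 tilt [0.001 0.001]
488,278.2,13.7,19.2 slide [-0.   0.9  2.3] spin 0.11
tcp [0.4877 0.279  0.016 ] t 26.9833
[[0.944, 0.331, 0.001], [0.331, -0.944, 0.001], [0.001, -0.0, -1.0]]
hand_eye [[0.001, -0.966, -0.26, 0.07], [1.0, 0.001, 0.0, 0.001], [0.0, -0.26, 0.966, -0.169], [0.0, 0.0, 0.0, 1.0]] 357.2742908061087
10803 0.03562521823516001 (array([505.3, 285.9]), 114.1, 39.2, 27.5)
```

Request:
servo_tool(
  slide=[
    [0, 0.0007, 0.001],
    [0, 0.0007, 0.0018],
    [0, 0.0007, 0.0022],
    [0, 0.0007, 0.0025],
    [0, 0.0007, 0.0025],
  ],
  spin=[0, 0, 0, 0, 0],
  grip=[0.9, 0.9, 0.9, 0.9, 0.9],
)

```text
time_s: 27.45
tcp_pos: [0.4878, 0.2781, 0.0137]
ee_rot: [[0.944, 0.331, 0.0], [0.331, -0.944, -0.0], [0.0, 0.0, -1.0]]
wrist_force: [-1.7, -1.1, 3.9]
gripper_width: 0.25
gripper_force: 30.0
```

Request:
servo_tool(
  slide=[
    [0, 0, 0],
    [0, 0, 0],
    [0, 0, 0],
    [0, 0, 0],
    [0, 0, 0],
  ],
  spin=[0, 0, 0, 0, 0],
  grip=[0.5, 0.5, 0.5, 0.5, 0.5],
)

```text
time_s: 27.87
tcp_pos: [0.4879, 0.2783, 0.013]
ee_rot: [[0.944, 0.331, 0.0], [0.331, -0.944, 0.0], [0.0, -0.0, -1.0]]
wrist_force: [0.3, -0.1, -0.3]
gripper_width: 0.479
gripper_force: 0.0
```

Request:
servo_tool(
  slide=[
    [0, 0, 0],
    [0, 0, -0.01],
    [0, 0, -0.04],
    [0, 0, -0.08],
    [0, 0, -0.12],
  ],
  spin=[0, 0, 0, 0, 0],
  grip=[0.5, 0.5, 0.5, 0.5, 0.5],
)

```text
time_s: 28.28
tcp_pos: [0.4873, 0.2776, 0.1345]
ee_rot: [[0.944, 0.331, -0.001], [0.331, -0.944, -0.002], [-0.002, 0.001, -1.0]]
wrist_force: [1.3, 0.3, -0.2]
gripper_width: 0.498
gripper_force: 0.0
```

Request:
servo_tool(
  slide=[
    [0, 0, -0.01],
    [0, 0, -0.01],
    [0, 0, -0.01],
    [0, 0, -0.01],
    [0, 0, -0.01],
  ],
  spin=[0, 0, 0, 0, 0],
  grip=[0.3, 0.3, 0.3, 0.3, 0.3],
)

```text
time_s: 28.7
tcp_pos: [0.4869, 0.2774, 0.1416]
ee_rot: [[0.944, 0.33, -0.003], [0.33, -0.944, -0.002], [-0.003, 0.001, -1.0]]
wrist_force: [0.2, -0.1, 0.1]
gripper_width: 0.688
gripper_force: 0.0
```

```bash
python3 look.py w12; python3 - <<'E'
from meas import *
W=np.load("W.npy")
m=(np.hypot(W[...,0]-.491,W[...,1]-.28)<.14)&(W[...,2]>.028)&(W[...,2]<.04)
q=W[m]; print(m.sum(),np.median(q[:,2]),rect(q[:,:2]))
E
python3 go.py 461,-331.9,144,-28.4
```

```text
tcp [0.4869 0.2774 0.1416] t 28.7
[[0.944, 0.33, -0.003], [0.33, -0.944, -0.002], [-0.003, 0.001, -1.0]]
hand_eye [[0.001, -0.966, -0.26, 0.07], [1.0, 0.001, 0.0, 0.001], [0.0, -0.26, 0.966, -0.169], [0.0, 0.0, 0.0, 1.0]] 357.2742908061087
4730 0.03329972066821359 (array([493.2, 279.6]), 139.3, 22.0, 19.4)
now [487.1 277.5 141.6] heading 19.3 t 28.8 w 0.691 tilt [-0.002 -0.002]
461,-331.9,144,-28.4 slide [-226.   566.6   -2.4] spin 47.7
```

View pics/w12.png

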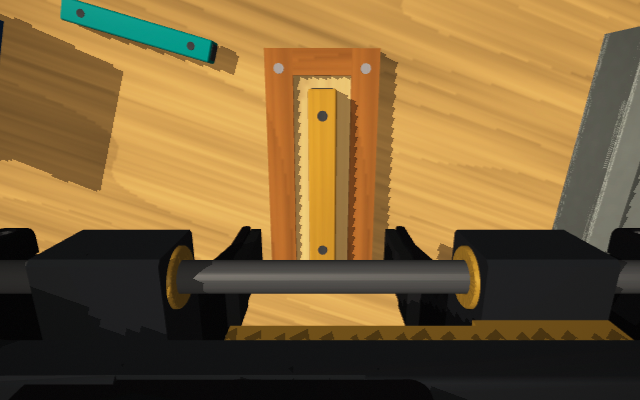

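The arm lies in the recess, ends near (322,90) and (322,255), with clear margins all round. Now bringing back the block.

Request:
servo_tool(
  slide=[
    [-0.008, 0.02, 0],
    [-0.02, 0.05, 0],
    [-0.032, 0.08, 0],
    [-0.044, 0.11, 0],
    [-0.0565, 0.1417, 0],
  ],
  spin=[4, 9, 14, 19, 24],
  grip=[0.3, 0.3, 0.3, 0.3, 0.3],
)

```text
time_s: 29.17
tcp_pos: [0.4805, 0.1244, 0.142]
ee_rot: [[0.996, -0.085, -0.002], [-0.085, -0.996, -0.001], [-0.002, 0.002, -1.0]]
wrist_force: [0.3, -1.3, -0.2]
gripper_width: 0.698
gripper_force: 0.0
```

Request:
servo_tool(
  slide=[
    [0.001, 0.03, 0],
    [0.002, 0.06, 0],
    [0.004, 0.09, 0],
    [0.005, 0.12, 0],
    [0.006, 0.1524, 0],
  ],
  spin=[5, 10, 15, 20, 23.7],
  grip=[0.3, 0.3, 0.3, 0.3, 0.3],
)

```text
time_s: 29.58
tcp_pos: [0.4741, -0.028, 0.1422]
ee_rot: [[0.878, -0.479, -0.002], [-0.479, -0.878, -0.001], [-0.001, 0.001, -1.0]]
wrist_force: [0.7, 0.3, -0.1]
gripper_width: 0.697
gripper_force: 0.0
```

Request:
servo_tool(
  slide=[
    [0.013, 0.027, 0],
    [0.026, 0.054, 0],
    [0.04, 0.082, 0],
    [0.053, 0.11, 0],
    [0.0668, 0.1372, 0],
  ],
  spin=[0, 0, 0, 0, 0],
  grip=[0.3, 0.3, 0.3, 0.3, 0.3],
)

```text
time_s: 30.0
tcp_pos: [0.4673, -0.1805, 0.1421]
ee_rot: [[0.88, -0.476, -0.002], [-0.476, -0.88, 0.0], [-0.002, 0.001, -1.0]]
wrist_force: [-0.5, -0.2, -0.1]
gripper_width: 0.704
gripper_force: 0.0
```

Request:
servo_tool(
  slide=[
    [0.015, 0.033, 0],
    [0.032, 0.066, 0],
    [0.047, 0.096, 0],
    [0.06, 0.122, 0],
    [0.0668, 0.1372, 0],
  ],
  spin=[0, 0, 0, 0, 0],
  grip=[0.3, 0.3, 0.3, 0.3, 0.3],
)

```text
time_s: 30.42
tcp_pos: [0.461, -0.3342, 0.1416]
ee_rot: [[0.879, -0.478, -0.002], [-0.478, -0.879, 0.0], [-0.002, 0.001, -1.0]]
wrist_force: [0.0, -0.4, 0.9]
gripper_width: 0.699
gripper_force: 0.0
```

Request:
servo_tool(
  slide=[
    [0, 0, 0],
    [0, 0, 0],
    [0, 0, 0],
    [0, 0, 0],
    [0, 0, 0],
  ],
  spin=[0, 0, 0, 0, 0],
  grip=[0.3, 0.3, 0.3, 0.3, 0.3],
)

```text
time_s: 30.83
tcp_pos: [0.4619, -0.3305, 0.1431]
ee_rot: [[0.88, -0.474, -0.0], [-0.474, -0.88, 0.0], [-0.0, -0.0, -1.0]]
wrist_force: [0.4, -0.5, 1.1]
gripper_width: 0.7
gripper_force: 0.0
```

```bash
python3 look.py w13; python3 -c "
from meas import *
main(np.load('W.npy'),(.461,-.332),.04)"; python3 go.py 460.8,-331.9,32,-28.4
```

```text
tcp [ 0.4619 -0.3305  0.1431] t 30.8333
[[0.88, -0.474, -0.0], [-0.474, -0.88, 0.0], [-0.0, -0.0, -1.0]]
hand_eye [[0.001, -0.966, -0.26, 0.071], [1.0, 0.001, 0.0, 0.001], [-0.0, -0.26, 0.966, -0.169], [0.0, 0.0, 0.0, 1.0]] 357.2742908061087
(0.062, 0.068) px [324. 198.] 1430 z 0.0626 c [ 0.4609 -0.3328] (array([ 460.8, -332.3]), 33.6, 33.3, -27.3)
(0.038, 0.046) px [324. 170.] 88 z 0.0419 c [ 0.4759 -0.3396] (array([ 475.6, -340. ]), 33.0, 1.1, 62.7)
(0.0245, 0.032) px [325. 167.] 72 z 0.0285 c [ 0.4749 -0.3414] (array([ 475.4, -340.4]), 32.5, 0.7, 62.1)
now [ 462.  -330.6  143.3] heading -28.31 t 30.9 w 0.701 tilt [0. 0.]
460.8,-331.9,32,-28.4 slide [ -0.4   1.7 111.3] spin 0.09
```

Request:
servo_tool(
  slide=[
    [-0.0004, 0.0017, 0.015],
    [-0.0004, 0.0017, 0.035],
    [-0.0004, 0.0017, 0.055],
    [-0.0004, 0.0017, 0.068],
    [-0.0004, 0.0017, 0.07],
  ],
  spin=[0, 0, 0, 0, 0],
  grip=[0.3, 0.3, 0.3, 0.3, 0.3],
)

```text
time_s: 31.3
tcp_pos: [0.459, -0.3314, 0.0707]
ee_rot: [[0.88, -0.475, -0.005], [-0.475, -0.88, 0.002], [-0.005, 0.0, -1.0]]
wrist_force: [-0.3, -0.1, 0.4]
gripper_width: 0.698
gripper_force: 0.0
```

Request:
servo_tool(
  slide=[
    [0, 0, 0.015],
    [0, 0, 0.028],
    [0, 0, 0.036],
    [0, 0, 0.04],
    [0, 0, 0.041],
  ],
  spin=[0, 0, 0, 0, 0],
  grip=[0.3, 0.3, 0.3, 0.3, 0.3],
)

```text
time_s: 31.72
tcp_pos: [0.4607, -0.3326, 0.032]
ee_rot: [[0.88, -0.475, -0.0], [-0.475, -0.88, 0.0], [-0.0, 0.0, -1.0]]
wrist_force: [0.5, 0.5, -0.2]
gripper_width: 0.699
gripper_force: 0.0
```

Request:
servo_tool(
  slide=[
    [0, 0, 0],
    [0, 0, 0],
    [0, 0, 0],
    [0, 0, 0],
    [0, 0, 0],
  ],
  spin=[0, 0, 0, 0, 0],
  grip=[0.3, 0.5, 0.8, 0.8, 0.8],
)

```text
time_s: 32.13
tcp_pos: [0.4609, -0.333, 0.0326]
ee_rot: [[0.88, -0.476, 0.001], [-0.476, -0.88, -0.0], [0.001, -0.0, -1.0]]
wrist_force: [0.1, 0.5, 0.3]
gripper_width: 0.482
gripper_force: 0.0
```

Request:
servo_tool(
  slide=[
    [0, 0, 0],
    [0, 0, 0],
    [0, 0, 0],
    [0, 0, 0],
    [0, 0, 0],
  ],
  spin=[0, 0, 0, 0, 0],
  grip=[0.8, 0.8, 0.8, 0.8, 0.8],
)

```text
time_s: 32.55
tcp_pos: [0.4609, -0.3329, 0.0324]
ee_rot: [[0.88, -0.475, 0.0], [-0.475, -0.88, -0.0], [0.0, -0.0, -1.0]]
wrist_force: [-0.4, 1.1, 2.3]
gripper_width: 0.39
gripper_force: 29.7
```

Request:
servo_tool(
  slide=[
    [0, 0, 0],
    [0, 0, 0],
    [0, 0, 0],
    [0, 0, 0],
    [0, 0, 0],
  ],
  spin=[0, 0, 0, 0, 0],
  grip=[0.8, 0.8, 0.8, 0.8, 0.8],
)

```text
time_s: 32.97
tcp_pos: [0.4609, -0.3329, 0.0324]
ee_rot: [[0.88, -0.476, 0.0], [-0.476, -0.88, -0.0], [0.001, -0.0, -1.0]]
wrist_force: [0.0, 1.0, 4.1]
gripper_width: 0.388
gripper_force: 29.7
```

```bash
python3 go.py 461,-331.9,122,-28.4 658.7,32,122,-28.4
```

```text
now [ 460.9 -332.9   32.4] heading -28.39 t 33.0 w 0.388 tilt [ 0. -0.]
461,-331.9,122,-28.4 slide [ -0.4  -0.9 -89.6] spin 0.01
658.7,32,122,-28.4 slide [   0.8 -414.1   -0. ] spin 0.0
```

Request:
servo_tool(
  slide=[
    [0, 0, -0.01],
    [0, 0, -0.03],
    [0, 0, -0.055],
    [0, 0, -0.08],
    [0, 0, -0.088],
  ],
  spin=[0, 0, 0, 0, 0],
  grip=[0.8, 0.8, 0.8, 0.8, 0.8],
)

```text
time_s: 33.38
tcp_pos: [0.4621, -0.3339, 0.1238]
ee_rot: [[0.88, -0.475, 0.005], [-0.475, -0.88, -0.003], [0.006, 0.0, -1.0]]
wrist_force: [0.7, -0.2, -0.8]
gripper_width: 0.391
gripper_force: 29.7
```

Request:
servo_tool(
  slide=[
    [0, -0.015, 0],
    [0, -0.045, 0],
    [0, -0.08, 0],
    [0, -0.116, 0],
    [0, -0.152, 0],
  ],
  spin=[0, 0, 0, 0, 0],
  grip=[0.8, 0.8, 0.8, 0.8, 0.8],
)

```text
time_s: 33.8
tcp_pos: [0.5323, -0.1978, 0.1191]
ee_rot: [[0.879, -0.477, -0.002], [-0.477, -0.879, 0.001], [-0.002, 0.0, -1.0]]
wrist_force: [1.1, 0.2, -1.3]
gripper_width: 0.393
gripper_force: 29.7
```

Request:
servo_tool(
  slide=[
    [0, -0.036, 0],
    [0, -0.072, 0],
    [0, -0.108, 0],
    [0, -0.142, 0],
    [0, -0.172, 0],
  ],
  spin=[0, 0, 0, 0, 0],
  grip=[0.8, 0.8, 0.8, 0.8, 0.8],
)

```text
time_s: 34.22
tcp_pos: [0.6146, -0.0458, 0.1189]
ee_rot: [[0.88, -0.475, -0.002], [-0.475, -0.88, 0.0], [-0.002, 0.001, -1.0]]
wrist_force: [0.8, -1.1, -2.2]
gripper_width: 0.389
gripper_force: 29.7
```

Request:
servo_tool(
  slide=[
    [0.0007, -0.025, 0],
    [0.0007, -0.05, 0],
    [0.0007, -0.07, 0],
    [0.0007, -0.085, 0],
    [0.0007, -0.091, 0],
  ],
  spin=[0, 0, 0, 0, 0],
  grip=[0.8, 0.8, 0.8, 0.8, 0.8],
)

```text
time_s: 34.63
tcp_pos: [0.6588, 0.0335, 0.1189]
ee_rot: [[0.88, -0.474, -0.002], [-0.474, -0.88, -0.0], [-0.001, 0.001, -1.0]]
wrist_force: [1.2, -0.2, -1.9]
gripper_width: 0.39
gripper_force: 29.7
```

Request:
servo_tool(
  slide=[
    [0, 0, 0],
    [0, 0, 0.005],
    [0, 0, 0.02],
    [0, 0, 0.035],
    [0, 0, 0.04],
  ],
  spin=[0, 0, 0, 0, 0],
  grip=[0.8, 0.8, 0.8, 0.8, 0.8],
)

```text
time_s: 35.05
tcp_pos: [0.6561, 0.0302, 0.0775]
ee_rot: [[0.879, -0.478, -0.005], [-0.478, -0.879, -0.001], [-0.004, 0.003, -1.0]]
wrist_force: [-0.4, -0.7, -3.1]
gripper_width: 0.384
gripper_force: 29.7
```

Request:
servo_tool(
  slide=[
    [0, 0, 0],
    [0, 0, 0],
    [0, 0, 0],
    [0, 0, 0],
    [0, 0, 0],
  ],
  spin=[0, 0, 0, 0, 0],
  grip=[0.8, 0.8, 0.8, 0.8, 0.8],
)

```text
time_s: 35.47
tcp_pos: [0.6591, 0.0319, 0.0811]
ee_rot: [[0.88, -0.476, 0.002], [-0.476, -0.88, 0.0], [0.001, -0.001, -1.0]]
wrist_force: [0.7, -1.4, -1.5]
gripper_width: 0.39
gripper_force: 29.7
```

```bash
python3 go.py 658.8,31.8,35.4,-28.4; python3 look.py w14; python3 meas.py 2>/dev/null | head -4; python3 -c "
from meas import *
main(np.load('W.npy'),(.659,.032),.04)
W=np.load('W.npy');m=(np.hypot(W[...,0]-.659,W[...,1]-.032)<.045)&(W[...,2]>.098)&(W[...,2]<.108);print(rect(W[m][:,:2]))"
```

```text
now [659.1  31.9  81.1] heading -28.4 t 35.5 w 0.39 tilt [0.002 0.   ]
658.8,31.8,35.4,-28.4 slide [-0.2  0.2 45.7] spin -0.0
tcp [0.6591 0.0319 0.0811] t 35.4667
[[0.88, -0.476, 0.002], [-0.476, -0.88, 0.0], [0.001, -0.001, -1.0]]
hand_eye [[0.001, -0.966, -0.26, 0.071], [1.0, 0.001, 0.0, 0.001], [-0.0, -0.26, 0.966, -0.169], [0.0, 0.0, 0.0, 1.0]] 357.2742908061087
(0.062, 0.068) px [321. 201.] 198 z 0.0649 c [0.6736 0.0238] (array([673.5,  24. ]), 33.3, 1.2, 62.7)
(0.067, 0.076) px [321. 205.] 315 z 0.0717 c [0.6737 0.0242] (array([673.4,  23.9]), 33.3, 1.2, 62.4)
(0.038, 0.046) px [423. 164.] 6819 z 0.0414 c [ 0.6597 -0.0366] (array([651.1, -38.5]), 115.4, 23.1, 14.5)
(0.038, 0.046) px [247. 241.] 454 z 0.0413 c [0.6654 0.0804] (array([668.1,  83.8]), 21.6, 14.9, 13.0)
(0.062, 0.068) px [321. 201.] 198 z 0.0649 c [0.6736 0.0238] (array([673.5,  24. ]), 33.3, 1.2, 62.7)
(0.067, 0.076) px [321. 205.] 315 z 0.0717 c [0.6737 0.0242] (array([673.4,  23.9]), 33.3, 1.2, 62.4)
(array([669.9,  24.8]), 51.8, 8.5, 61.7)
```

Request:
servo_tool(
  slide=[
    [-0.0003, 0, 0.012],
    [-0.0003, 0, 0.026],
    [-0.0003, 0, 0.037],
    [-0.0003, 0, 0.042],
    [-0.0003, 0, 0.043],
  ],
  spin=[0, 0, 0, 0, 0],
  grip=[0.8, 0.8, 0.8, 0.8, 0.8],
)

```text
time_s: 35.93
tcp_pos: [0.6579, 0.032, 0.0357]
ee_rot: [[0.88, -0.475, -0.002], [-0.475, -0.88, -0.001], [-0.001, 0.002, -1.0]]
wrist_force: [-0.4, -0.7, -1.1]
gripper_width: 0.386
gripper_force: 29.8
```

Request:
servo_tool(
  slide=[
    [0, 0, 0.0005],
    [0, 0, 0.001],
    [0, 0, 0.0015],
    [0, 0, 0.0015],
    [0, 0, 0.0015],
  ],
  spin=[0, 0, 0, 0, 0],
  grip=[0.8, 0.8, 0.8, 0.8, 0.8],
)

```text
time_s: 36.35
tcp_pos: [0.6585, 0.032, 0.036]
ee_rot: [[0.88, -0.476, 0.001], [-0.476, -0.88, 0.0], [0.0, -0.0, -1.0]]
wrist_force: [-0.1, -0.3, -2.0]
gripper_width: 0.39
gripper_force: 29.8
```

```bash
python3 go.py 658.7,31.8,35.4,-28.4; python3 -c "
from h import *;print(sense()['wrist_force'])"
```

```text
now [658.5  32.   36. ] heading -28.4 t 36.4 w 0.39 tilt [0.001 0.   ]
658.7,31.8,35.4,-28.4 slide [0.3 0.1 0.6] spin 0.0
[-0.06224047 -0.26041264 -1.99995945]
```

Lower the last bit, release and rise, then check.

Request:
servo_tool(
  slide=[
    [0, 0, 0.0004],
    [0, 0, 0.0008],
    [0, 0, 0.001],
    [0, 0, 0.001],
    [0, 0, 0.001],
  ],
  spin=[0, 0, 0, 0, 0],
  grip=[0.8, 0.8, 0.8, 0.8, 0.8],
)

```text
time_s: 36.77
tcp_pos: [0.6586, 0.0321, 0.0352]
ee_rot: [[0.88, -0.475, 0.001], [-0.475, -0.88, -0.0], [0.001, -0.0, -1.0]]
wrist_force: [-1.3, -0.8, 2.8]
gripper_width: 0.394
gripper_force: 29.8
```

Request:
servo_tool(
  slide=[
    [0, 0, 0],
    [0, 0, 0],
    [0, 0, 0],
    [0, 0, 0],
    [0, 0, 0],
  ],
  spin=[0, 0, 0, 0, 0],
  grip=[0.4, 0.35, 0.35, 0.35, 0.35],
)

```text
time_s: 37.18
tcp_pos: [0.6584, 0.032, 0.0345]
ee_rot: [[0.88, -0.476, -0.0], [-0.476, -0.88, -0.0], [0.0, 0.0, -1.0]]
wrist_force: [0.4, 0.5, 0.2]
gripper_width: 0.63
gripper_force: 0.0
```

Request:
servo_tool(
  slide=[
    [0, 0, 0],
    [0, 0, -0.01],
    [0, 0, -0.03],
    [0, 0, -0.06],
    [0, 0, -0.09],
  ],
  spin=[0, 0, 0, 0, 0],
  grip=[0.3, 0.3, 0.3, 0.3, 0.3],
)

```text
time_s: 37.6
tcp_pos: [0.6579, 0.0318, 0.1256]
ee_rot: [[0.88, -0.475, -0.002], [-0.475, -0.88, -0.001], [-0.001, 0.001, -1.0]]
wrist_force: [0.0, 0.4, 0.2]
gripper_width: 0.699
gripper_force: 0.0
```

Request:
servo_tool(
  slide=[
    [0, 0, -0.01],
    [0, 0, -0.01],
    [0, 0, -0.01],
    [0, 0, -0.01],
    [0, 0, -0.01],
  ],
  spin=[0, 0, 0, 0, 0],
  grip=[0.3, 0.3, 0.3, 0.3, 0.3],
)

```text
time_s: 38.02
tcp_pos: [0.6572, 0.0318, 0.1327]
ee_rot: [[0.88, -0.476, -0.004], [-0.476, -0.88, -0.001], [-0.003, 0.002, -1.0]]
wrist_force: [0.4, 0.4, -0.5]
gripper_width: 0.701
gripper_force: 0.0
```

```bash
python3 look.py w15; python3 -c "
from meas import *
main(np.load('W.npy'),(.658,.032),.04)"; python3 go.py 474.1,-243.4,136,-29
```

```text
tcp [0.6572 0.0318 0.1327] t 38.0167
[[0.88, -0.476, -0.004], [-0.476, -0.88, -0.001], [-0.003, 0.002, -1.0]]
hand_eye [[0.001, -0.966, -0.26, 0.071], [1.0, 0.001, 0.0, 0.001], [-0.0, -0.26, 0.966, -0.169], [0.0, 0.0, 0.0, 1.0]] 357.2742908061087
(0.062, 0.068) px [320. 201.] 2327 z 0.0653 c [0.6587 0.0318] (array([657.9,  32.2]), 34.4, 33.8, -28.2)
(0.038, 0.046) px [320. 172.] 91 z 0.0422 c [0.6729 0.0241] (array([672.8,  24.2]), 33.0, 0.7, 61.7)
(0.0245, 0.032) px [320. 168.] 75 z 0.0282 c [0.6733 0.025 ] (array([672.6,  24.1]), 33.4, 1.2, 60.8)
now [657.4  31.8 132.8] heading -28.41 t 38.1 w 0.696 tilt [-0.003 -0.001]
474.1,-243.4,136,-29 slide [-30.3 329.3  -3.2] spin 0.59
```

Request:
servo_tool(
  slide=[
    [-0.002, 0.02, 0],
    [-0.006, 0.058, 0],
    [-0.01, 0.098, 0],
    [-0.013, 0.138, 0],
    [-0.017, 0.178, 0],
  ],
  spin=[0, 0, 0, 0, 0],
  grip=[0.3, 0.3, 0.3, 0.3, 0.3],
)

```text
time_s: 38.48
tcp_pos: [0.5571, -0.1176, 0.1335]
ee_rot: [[0.88, -0.475, -0.002], [-0.475, -0.88, -0.0], [-0.002, 0.001, -1.0]]
wrist_force: [0.9, 0.1, 0.4]
gripper_width: 0.701
gripper_force: 0.0
```

Request:
servo_tool(
  slide=[
    [-0.003, 0.04, 0],
    [-0.006, 0.08, 0],
    [-0.009, 0.115, 0],
    [-0.012, 0.14, 0],
    [-0.0133, 0.1513, 0],
  ],
  spin=[0.6, 0.6, 0.6, 0.6, 0.6],
  grip=[0.3, 0.3, 0.3, 0.3, 0.3],
)

```text
time_s: 38.9
tcp_pos: [0.4724, -0.2452, 0.1337]
ee_rot: [[0.873, -0.488, -0.003], [-0.488, -0.873, 0.001], [-0.003, 0.001, -1.0]]
wrist_force: [-0.4, 0.1, 0.8]
gripper_width: 0.7
gripper_force: 0.0
```

Request:
servo_tool(
  slide=[
    [0, 0, 0],
    [0, 0, 0],
    [0, 0, 0],
    [0, 0, 0],
    [0, 0, 0],
  ],
  spin=[0, 0, 0, 0, 0],
  grip=[0.3, 0.3, 0.3, 0.3, 0.3],
)

```text
time_s: 39.32
tcp_pos: [0.4758, -0.2423, 0.1345]
ee_rot: [[0.875, -0.483, -0.0], [-0.483, -0.875, 0.0], [-0.0, 0.0, -1.0]]
wrist_force: [0.5, 0.0, 0.0]
gripper_width: 0.696
gripper_force: 0.0
```

```bash
python3 look.py w16; python3 -c "
from meas import *
main(np.load('W.npy'),(.474,-.244),.04)"; python3 go.py 474.1,-243.2,35.2,-29
```

```text
tcp [ 0.4758 -0.2423  0.1345] t 39.3167
[[0.875, -0.483, -0.0], [-0.483, -0.875, 0.0], [-0.0, 0.0, -1.0]]
hand_eye [[0.001, -0.966, -0.26, 0.071], [1.0, 0.001, 0.0, 0.001], [-0.0, -0.26, 0.966, -0.169], [0.0, 0.0, 0.0, 1.0]] 357.2742908061087
(0.062, 0.068) px [323. 203.] 1712 z 0.0674 c [ 0.4756 -0.2442] (array([ 474.1, -243.6]), 39.4, 39.2, -56.0)
(0.067, 0.076) px [324. 205.] 2030 z 0.0679 c [ 0.4743 -0.2438] (array([ 474.2, -243.6]), 39.1, 39.0, -34.9)
now [ 475.7 -242.4  134.5] heading -28.91 t 39.4 w 0.698 tilt [-0.  0.]
474.1,-243.2,35.2,-29 slide [-1.1  1.5 99.3] spin 0.09
```

Request:
servo_tool(
  slide=[
    [-0.0011, 0.0015, 0.015],
    [-0.0011, 0.0015, 0.035],
    [-0.0011, 0.0015, 0.055],
    [-0.0011, 0.0015, 0.063],
    [-0.0011, 0.0015, 0.065],
  ],
  spin=[0, 0, 0, 0, 0],
  grip=[0.3, 0.3, 0.3, 0.3, 0.3],
)

```text
time_s: 39.78
tcp_pos: [0.4725, -0.2433, 0.068]
ee_rot: [[0.875, -0.484, -0.004], [-0.484, -0.875, 0.001], [-0.004, 0.001, -1.0]]
wrist_force: [0.3, -0.1, -0.1]
gripper_width: 0.697
gripper_force: 0.0
```

Request:
servo_tool(
  slide=[
    [0, 0, 0.013],
    [0, 0, 0.024],
    [0, 0, 0.031],
    [0, 0, 0.034],
    [0, 0, 0.034],
  ],
  spin=[0, 0, 0, 0, 0],
  grip=[0.3, 0.3, 0.3, 0.3, 0.3],
)

```text
time_s: 40.2
tcp_pos: [0.4736, -0.244, 0.0356]
ee_rot: [[0.875, -0.484, -0.0], [-0.484, -0.875, -0.0], [-0.0, 0.0, -1.0]]
wrist_force: [-0.7, -0.0, -0.4]
gripper_width: 0.702
gripper_force: 0.0
```

Request:
servo_tool(
  slide=[
    [0, 0, 0],
    [0, 0, 0],
    [0, 0, 0],
    [0, 0, 0],
    [0, 0, 0],
  ],
  spin=[0, 0, 0, 0, 0],
  grip=[0.3, 0.5, 0.7, 0.7, 0.7],
)

```text
time_s: 40.62
tcp_pos: [0.4737, -0.244, 0.036]
ee_rot: [[0.875, -0.485, 0.001], [-0.485, -0.875, -0.0], [0.001, -0.0, -1.0]]
wrist_force: [0.8, 1.1, 1.2]
gripper_width: 0.483
gripper_force: 0.7
```

Request:
servo_tool(
  slide=[
    [0, 0, 0],
    [0, 0, 0],
    [0, 0, 0],
    [0, 0, 0],
    [0, 0, 0],
  ],
  spin=[0, 0, 0, 0, 0],
  grip=[0.7, 0.7, 0.7, 0.7, 0.7],
)

```text
time_s: 41.03
tcp_pos: [0.4738, -0.2441, 0.036]
ee_rot: [[0.875, -0.485, 0.001], [-0.485, -0.875, -0.0], [0.001, -0.0, -1.0]]
wrist_force: [-0.0, 0.6, 1.9]
gripper_width: 0.45
gripper_force: 29.8
```

```bash
python3 go.py 474.1,-243.2,120,-29 527,-16.1,120,-29
```

```text
now [ 473.8 -244.1   36. ] heading -28.99 t 41.0 w 0.45 tilt [ 0.001 -0.   ]
474.1,-243.2,120,-29 slide [ -0.1  -0.9 -84. ] spin 0.01
527,-16.1,120,-29 slide [ -63.8 -224.3   -0. ] spin 0.0
```

Request:
servo_tool(
  slide=[
    [0, 0, -0.01],
    [0, 0, -0.03],
    [0, 0, -0.055],
    [0, 0, -0.08],
    [0, 0, -0.084],
  ],
  spin=[0, 0, 0, 0, 0],
  grip=[0.7, 0.7, 0.7, 0.7, 0.7],
)

```text
time_s: 41.45
tcp_pos: [0.4757, -0.2449, 0.1243]
ee_rot: [[0.875, -0.484, 0.007], [-0.484, -0.875, -0.003], [0.008, -0.001, -1.0]]
wrist_force: [0.4, -0.3, -0.7]
gripper_width: 0.45
gripper_force: 29.8
```

Request:
servo_tool(
  slide=[
    [-0.004, -0.014, 0],
    [-0.012, -0.043, 0],
    [-0.021, -0.075, 0],
    [-0.03, -0.107, 0],
    [-0.038, -0.134, 0],
  ],
  spin=[0, 0, 0, 0, 0],
  grip=[0.7, 0.7, 0.7, 0.7, 0.7],
)

```text
time_s: 41.87
tcp_pos: [0.5046, -0.1068, 0.1194]
ee_rot: [[0.874, -0.485, -0.001], [-0.485, -0.874, 0.0], [-0.001, 0.0, -1.0]]
wrist_force: [0.6, 0.3, -1.1]
gripper_width: 0.452
gripper_force: 29.8
```

Request:
servo_tool(
  slide=[
    [-0.009, -0.032, 0],
    [-0.017, -0.06, 0],
    [-0.022, -0.078, 0],
    [-0.025, -0.089, 0],
    [-0.026, -0.091, 0],
  ],
  spin=[0, 0, 0, 0, 0],
  grip=[0.7, 0.7, 0.7, 0.7, 0.7],
)

```text
time_s: 42.28
tcp_pos: [0.5266, -0.0148, 0.1194]
ee_rot: [[0.876, -0.483, -0.001], [-0.483, -0.876, -0.0], [-0.001, 0.0, -1.0]]
wrist_force: [0.4, -0.7, -0.8]
gripper_width: 0.45
gripper_force: 29.8
```

Request:
servo_tool(
  slide=[
    [0, 0, 0],
    [0, 0, 0.005],
    [0, 0, 0.02],
    [0, 0, 0.035],
    [0, 0, 0.04],
  ],
  spin=[0, 0, 0, 0, 0],
  grip=[0.7, 0.7, 0.7, 0.7, 0.7],
)

```text
time_s: 42.7
tcp_pos: [0.5244, -0.0178, 0.0774]
ee_rot: [[0.873, -0.487, -0.005], [-0.487, -0.873, -0.001], [-0.004, 0.003, -1.0]]
wrist_force: [-0.1, -0.2, -2.1]
gripper_width: 0.448
gripper_force: 29.8
```

Request:
servo_tool(
  slide=[
    [0, 0, 0.01],
    [0, 0, 0.02],
    [0, 0, 0.028],
    [0, 0, 0.032],
    [0, 0, 0.032],
  ],
  spin=[0, 0, 0, 0, 0],
  grip=[0.7, 0.7, 0.7, 0.7, 0.7],
)

```text
time_s: 43.12
tcp_pos: [0.5258, -0.0164, 0.0466]
ee_rot: [[0.875, -0.485, -0.002], [-0.485, -0.875, -0.001], [-0.002, 0.001, -1.0]]
wrist_force: [-1.1, -0.2, -1.0]
gripper_width: 0.451
gripper_force: 29.8
```

Request:
servo_tool(
  slide=[
    [0, 0, 0],
    [0, 0, 0],
    [0, 0, 0],
    [0, 0, 0],
    [0, 0, 0],
  ],
  spin=[0, 0, 0, 0, 0],
  grip=[0.7, 0.7, 0.7, 0.7, 0.7],
)

```text
time_s: 43.53
tcp_pos: [0.5267, -0.0161, 0.048]
ee_rot: [[0.875, -0.485, 0.001], [-0.485, -0.875, 0.0], [0.001, -0.001, -1.0]]
wrist_force: [0.4, 0.3, -0.4]
gripper_width: 0.447
gripper_force: 29.8
```

```bash
python3 go.py 527.1,-16.2,39,-29
```

```text
now [526.7 -16.1  48. ] heading -28.99 t 43.5 w 0.447 tilt [0.001 0.   ]
527.1,-16.2,39,-29 slide [ 0.4 -0.1  9. ] spin 0.01
```

Request:
servo_tool(
  slide=[
    [0.0003, 0, 0.003],
    [0.0003, 0, 0.006],
    [0.0003, 0, 0.0075],
    [0.0003, 0, 0.008],
    [0.0003, 0, 0.008],
  ],
  spin=[0, 0, 0, 0, 0],
  grip=[0.7, 0.7, 0.7, 0.7, 0.7],
)

```text
time_s: 43.95
tcp_pos: [0.5266, -0.0164, 0.0393]
ee_rot: [[0.875, -0.485, -0.001], [-0.485, -0.875, -0.0], [-0.001, 0.001, -1.0]]
wrist_force: [0.3, 0.2, -1.7]
gripper_width: 0.455
gripper_force: 29.8
```

Request:
servo_tool(
  slide=[
    [0, 0, 0.0005],
    [0, 0, 0.001],
    [0, 0, 0.0012],
    [0, 0, 0.0012],
    [0, 0, 0.0012],
  ],
  spin=[0, 0, 0, 0, 0],
  grip=[0.7, 0.7, 0.7, 0.7, 0.7],
)

```text
time_s: 44.37
tcp_pos: [0.527, -0.0164, 0.0389]
ee_rot: [[0.875, -0.485, 0.001], [-0.485, -0.875, -0.0], [0.001, -0.0, -1.0]]
wrist_force: [-1.0, 0.2, 3.3]
gripper_width: 0.452
gripper_force: 29.8
```

Contact is light and it sits on the floor. Release, rise and check everything.

Request:
servo_tool(
  slide=[
    [0, 0, 0],
    [0, 0, 0],
    [0, 0, 0],
    [0, 0, 0],
    [0, 0, 0],
  ],
  spin=[0, 0, 0, 0, 0],
  grip=[0.4, 0.3, 0.3, 0.3, 0.3],
)

```text
time_s: 44.78
tcp_pos: [0.5267, -0.0163, 0.0383]
ee_rot: [[0.875, -0.485, -0.0], [-0.485, -0.875, -0.0], [-0.0, 0.0, -1.0]]
wrist_force: [-0.3, -0.7, -0.3]
gripper_width: 0.678
gripper_force: 0.0
```

Request:
servo_tool(
  slide=[
    [0, 0, 0],
    [0, 0, -0.01],
    [0, 0, -0.03],
    [0, 0, -0.06],
    [0, 0, -0.1],
  ],
  spin=[0, 0, 0, 0, 0],
  grip=[0.3, 0.3, 0.3, 0.3, 0.3],
)

```text
time_s: 45.2
tcp_pos: [0.5248, -0.0167, 0.1379]
ee_rot: [[0.874, -0.485, -0.006], [-0.485, -0.874, -0.001], [-0.005, 0.004, -1.0]]
wrist_force: [1.3, 0.1, -0.8]
gripper_width: 0.699
gripper_force: 0.0
```

Request:
servo_tool(
  slide=[
    [0, 0, -0.03],
    [0, 0, -0.06],
    [0, 0, -0.07],
    [0, 0, -0.07],
    [0, 0, -0.07],
  ],
  spin=[0, 0, 0, 0, 0],
  grip=[0.3, 0.3, 0.3, 0.3, 0.3],
)

```text
time_s: 45.62
tcp_pos: [0.5264, -0.0162, 0.2086]
ee_rot: [[0.874, -0.485, 0.0], [-0.485, -0.874, 0.001], [-0.0, -0.001, -1.0]]
wrist_force: [0.6, 0.4, 0.1]
gripper_width: 0.696
gripper_force: 0.0
```

```bash
python3 look.py w17; python3 meas.py 2>/dev/null|head -5; python3 - <<'E'
from h import *
c=capture("side"); a=c["pixels"][90:400,180:560]; cv2.imwrite("pics/end.png",cv2.resize(a,(700,571)))
E
```

```text
tcp [ 0.5264 -0.0162  0.2086] t 45.6167
[[0.874, -0.485, 0.0], [-0.485, -0.874, 0.001], [-0.0, -0.001, -1.0]]
hand_eye [[0.001, -0.966, -0.26, 0.071], [1.0, 0.001, 0.001, 0.001], [-0.0, -0.26, 0.966, -0.169], [0.0, 0.0, 0.0, 1.0]] 357.2742908061087
(0.062, 0.068) px [194.  71.] 1780 z 0.0652 c [0.6576 0.0315] (array([657.7,  31.9]), 34.7, 33.4, 61.3)
(0.067, 0.076) px [321. 179.] 1560 z 0.0707 c [ 0.5275 -0.0164] (array([527. , -16.1]), 39.2, 39.2, -56.6)
(0.038, 0.046) px [311.  79.] 5681 z 0.0413 c [ 0.6075 -0.0497] (array([604.6, -50.3]), 201.1, 23.0, 14.4)
(0.038, 0.046) px [222.  73.] 94 z 0.0419 c [0.6499 0.0171] (array([649.7,  17.4]), 32.7, 1.1, -28.6)
(0.038, 0.046) px [215. 162.] 5340 z 0.0413 c [0.586 0.067] (array([577.6,  65.7]), 206.5, 24.1, 14.4)
```

View pics/end.png

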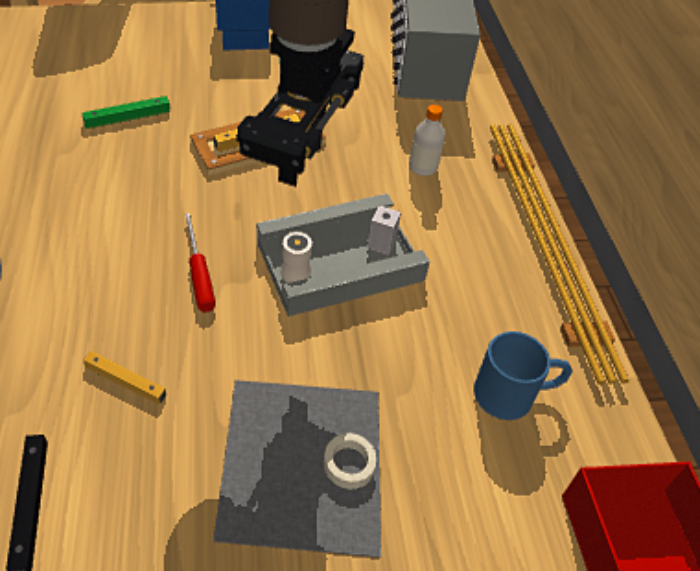

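The lampholder (296,257) and the block (384,230) stand upright in the tray, within 0.5 mm of where they started. The arm is in the jig (230,142), and the tape, screwdriver, glue and mug are untouched. Handing in.

```bash
python3 -c "
from station import finish_job; print(finish_job())"
```

```text
the job is handed in; nothing more can be done
None
```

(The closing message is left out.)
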